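# Change the filter cube at the inspection camera

### The job

The filter cubes are being checked for dust: the one with the round window has been looked at, so put it back, fully seated, in the nest whose label shows the round spot, and let go of it. Then take the cube with the square window out of the rack and hold it still in the air in front of the inspection camera, its window centred on the lens axis, square to the lens and 10 cm from it, the cube's top towards the camera's up side (the camera looks down a little, so the cube leans with it). Finish while still holding it there; touch neither the camera nor its stand and leave the other cube and the things around where they are.

Things in the scene. Friction and masses are not known exactly. Their poses are not given: they have to be found in the camera images.
- cube_round: Filter cube with one ROUND window: box of aluminium, 28 mm deep (its x) x 36 mm wide (its y, the plain sides to grip) x 55 mm high, 0.08 to 0.16 kg; origin at the centre of its underside, z up; its window is on the -x face, centred 30 mm above the underside; the same shape is drawn in black on its top. It starts standing alone on the worktop in front of the rack.
- cube_square: Filter cube with one SQUARE window: box of aluminium, 28 mm deep (its x) x 36 mm wide (its y, the plain sides to grip) x 55 mm high, 0.08 to 0.16 kg; origin at the centre of its underside, z up; its window is on the -x face, centred 30 mm above the underside; the same shape is drawn in black on its top. It starts seated in its own nest.
- cube_twin: Filter cube with TWO SMALL ROUND windows side by side: box of aluminium, 28 mm deep (its x) x 36 mm wide (its y, the plain sides to grip) x 55 mm high, 0.08 to 0.16 kg; origin at the centre of its underside, z up; its window is on the -x face, centred 30 mm above the underside; the same shape is drawn in black on its top. It starts seated in its own nest and stays there.
- cube_square_window (a point): Centre of the square window on the outside of the cube's front face: at (-14, 0, 30) mm in cube_square. The window looks along the cube's -x.
- cube_square_back (a point): Centre of the plain back face, 28 mm behind the window: at (14, 0, 30) mm in cube_square.
- nest_round_seat (a point): Pocket floor centre of the empty nest with a ROUND SPOT on its label, 10 mm above the worktop; x points to the back, away from the label, y along the rack. Nest otherwise like the others. Every pocket is 31 mm (x) x 39 mm (y), 12 mm deep, with square edges; the cube's underside rests on the floor, its 28 mm depth along the nest's x.
- nest_square: Grey storage nest with a square drawn on the white label on an 8 mm high ledge at its front (-x) side; block 42 x 50 mm, 16 mm high, standing on the 6 mm rack plate; origin at the centre of its underside, holding the cube with the square window.
- nest_twin: Grey storage nest with a pair of spots drawn on the white label on an 8 mm high ledge at its front (-x) side; block 42 x 50 mm, 16 mm high, standing on the 6 mm rack plate; origin at the centre of its underside, holding the cube with two small windows.
- nest_bar: Grey storage nest with a bar drawn on the white label on an 8 mm high ledge at its front (-x) side; block 42 x 50 mm, 16 mm high, standing on the 6 mm rack plate; origin at the centre of its underside; empty, its cube is in the microscope.
- rack: Aluminium base plate, 86 x 304 x 6 mm, fixed to the worktop, that carries the four nests in a row along its y, 78 mm apart, in any order; origin centred under the row of pockets.
- camera_stand: Fixed inspection camera stand: grey foot 100 x 90 x 14 mm with an upright column, 286 mm high overall; origin centre of the foot's underside. The camera head sits on it.
- camera_head: Camera head, fixed on the stand, 84 mm long with a white ring lamp of 42 mm diameter at its front. Origin: centre of the lens front, 220 mm above the worktop. The lens looks along this frame's -x, which points 20 degrees below level; its y is level, its z is the camera's up.
- focus_point (a point): The point 100 mm straight in front of the lens on its axis, in the air, about 186 mm above the worktop, where the camera is in focus.
- pc_tower: Fixed computer tower left of the work, an obstacle about 0.39 m high; its right side is at about y = 0.24 and its front at about x = 0.48. Origin at its underside.
- objective_case: Bystander: round white screw case with black lid, 41 mm across, 61 mm high, standing on the worktop; origin at its underside.
- cover_box: Bystander: small white box with a blue lid, 27 x 27 x 16 mm; origin at its underside.
- slide_carton: Bystander: upright carton, 33 x 82 x 60 mm; origin at its underside.
Not all that is in view belongs to the job. What is shaped like the cube_round but purple or yellow is not meant.

How it is judged (in metres and radians):
On the way, in this order (a step that is already met when the one before it is completed fails the run):
1. the round-window cube is seated in its own nest and let go (horizontal distance between cube_round and nest_round_seat below 0.005 m and distance between cube_round and nest_round_seat below 0.007 m and angle between cube_round's own z axis and vertical below 0.08 rad and contact force between cube_round and the fingers below 0.1 N), for 0.2 s.
2. the square-window cube is lifted out of the rack in the gripper (height (world z) of cube_square above 0.06 m and contact force between cube_square and the fingers above 1 N), for 0.2 s.
At the end, for the whole second after the job is handed in: Round-window cube seated in the round-spot nest (within 5 mm, 0.08 rad), released. Square-window cube held at rest in the air by the gripper: window facing the lens, 85 to 115 mm from it, within 12 mm of its axis sideways and in height, square within 0.16 rad, top up (all of step 1 and linear speed of each of cube_round, cube_square below 0.02 m/s and x of cube_square_window in the frame of camera_head between -0.115 and -0.085 m and y of cube_square_window in the frame of camera_head between -0.012 and 0.012 m and z of cube_square_window in the frame of camera_head between -0.012 and 0.012 m and x of cube_square_back in the frame of camera_head below -0.11 m and angle between the x axis of cube_square and the x axis of camera_head, either way round below 0.16 rad and angle between the z axis of cube_square and the z axis of camera_head, either way round below 0.16 rad and angle between cube_square's own z axis and vertical below 0.7 rad and height (world z) of cube_square above 0.1 m and contact force between cube_square and the fingers above 1 N and angular speed of cube_square below 0.15 rad/s); the arm keeps its last pose, push and grip.
It fails at once if the camera or its stand is touched (over 1 N) (contact force between camera_stand and anything else above 1 N).
It fails at once if the cube with two small windows is pushed out of its place (over 10 mm) (distance of cube_twin from where it was at the start of the episode above 0.01 m).
It fails at once if the objective case is pushed away (over 20 mm) (distance of objective_case from where it was at the start of the episode above 0.02 m).
It fails at once if the cover box is pushed away (over 20 mm) (distance of cover_box from where it was at the start of the episode above 0.02 m).
It fails at once if the slide carton is pushed away (over 20 mm) (distance of slide_carton from where it was at the start of the episode above 0.02 m).
It also fails if it takes over 56 s, if anything falls off the work surface, if the arm or the gripper's body presses on something with over 40 N, if the wrist force passes 120 N, or if a joint passes its speed limit or range.

### The arm

A 7-joint arm with a two-finger parallel gripper is mounted at the origin on a cart in front of the work surface, level with it; the furniture and walls round the work are solid. World frame = base frame: x ahead of the robot, y to its left, z up, the work surface at z = 0. Lengths are in mm, angles in rad, forces in N, time in s.
With the tool pointing down it reaches from about 350 to 775 mm from the base axis. Payload 3.1 kg.
Tool frame: the origin (TCP) lies between the finger pads; the fingertips stand 14 mm ahead of it and the grasp point (between the pads) lies 5 mm behind it; z points along the fingers, x is the direction in which the jaws open and shut, and the axes are right-handed (so a half turn about z gives the same grasp; the last joint's range is limited). The gripper opens to 85 mm and grips with 20 to 120 N. Pads are 22 mm wide; open, the fingers measure 114 mm over their backs; the gripper's body (76 mm by 85 mm) begins 54 mm behind the grasp point. The pads swing forward as they close: fully open they stand 13 mm farther back than shut.
Start: joints at [-1.243, 0.311, 0.014, 1.512, -0.004, 1.319, -0.027], TCP at [198.76, 512.846, 245.304] pointing down, gripper open.
Joint ranges: [-2.7, 2.7], [-0.3, 1.91], [-1.27, 1.3], [0.12, 2.57], [-1.44, 4.58], [0.2, 2.03], [-3.05, 3.05]. Speed limits (rad/s): [2.79, 2.79, 3.14, 3.14, 3.14, 3.14, 3.14].

### API

Orientations are given as a rotation vector (axis times angle).
In Python, from bench import bot gives the robot as it stands.
- The arm moves only by the tool step_arm, never from a script. Its argument "deltas" is one flat list of numbers, 5 for each row, row after row: the finger opening in m, from 0 to 0.0854, then the shift along the tool's x, y, z in m, then the turn about the tool's z in rad. In form: [gripper, tx, ty, tz, turn, gripper, tx, ty, tz, turn, ...]. A call has exactly 5 rows; each row shifts and turns the commanded pose from where the row before left it, along the tool's axes as they then stand; what a row does not reach is not made up. A row lasts 1/8 s, in which the tool goes at most 62.5 mm and 10.7 degrees, less where a joint would pass 70% of its speed; a pose out of reach is approached as far as the arm can. A call is refused whole if a number of a shift passes 0.0625 or a number of a turn 0.188, either way. A call with a gripper value outside its range is refused whole. The fingers move at their own pace and stop on an object; "force" is the grip in N (left out, the last holds). Time passes only in rows, so rows that do not move let the fingers close, or fill a call up. It gives the time, the measured TCP pose, the force and the opening at its end, in the units of the state.
- bot.state(): the state, without advancing time (a new reading comes with each control period).
- bot.read_camera(name): name is "scene" or "side" or "wrist"; returns a dict with "pixels" (420x560x3 uint8, blue, green, red), "camera_matrix" (3x3 intrinsics, pixels), "eye" and "orientation" of the camera in the world. Camera axes: x right, y up, looking along -z (the intrinsics and any distortion apply to the point x, -y, -z); pixel columns grow to the right and rows downward; lengths in mm; the calibration is good to about 2 mm. A picture is of the moment at which its call begins. There is no depth.
- bot.finish_job(): hands the job in, once; it reports no verdict.
The state is a dict: "t": time; "joints": joint angles; "dq": joint speeds; "tau": joint torques, N m; "tcp_pos": TCP position; "eef_rot": TCP orientation; "contact_force": force on the tool from outside, world axes, zero at the start; "wrist_torque": the same for the moment, N m; "finger_gap": opening from 0.0 (shut) to 1.0 (fully open).
Only numpy, scipy, OpenCV 4.12 (cv2) and the standard library are available. Lean on these libraries where they do the work, as an engineer would, in place of code of your own. Each camera call takes 0.05 s, during which the arm holds its last target.

## Working session

There is one attempt and no reset: what is moved stays moved. The work goes in short steps, Python scripts to look and compute and a tool call to move; the robot and the scene stay as the last step left them, time stands still between calls to the robot, and variables do not carry over. Pictures are saved under pics/ and viewed, and the job is handed in when it is done.

Besides the shell and the picture viewer there is one more tool, called after "Call:" by a JSON object that holds its "op" and its "data". step_arm: Moves the arm, as the interface text tells. Its arguments: {"type":"object","properties":{"deltas":{"type":"array","items":{"type":"number"}},"force":{"type":"number"}},"required":["deltas"]}

```bash
ls; mkdir -p pics
python3 - <<'E'
from bench import bot
import cv2
print(bot.state())
for n in ["scene","side","wrist"]:
    r=bot.read_camera(n); cv2.imwrite(f"pics/{n}0.png",r["pixels"]); print(n,r["camera_matrix"],r["eye"],r["orientation"],[k for k in r])
E
```

```text
pics
{'t': 0.0, 'joints': array([-1.24269189,  0.31173157,  0.01399373,  1.51307216, -0.00441606,
        1.31919995, -0.02722029]), 'dq': array([-0.00091899,  0.00064776,  0.00014394,  0.00050427, -0.00060214,
        0.00041285,  0.00090926]), 'tau': array([-2.32856391e-04, -3.79908907e+01,  1.46227470e-01, -2.30586755e+01,
        1.24421879e-02,  1.35133899e-02,  2.31881450e-05]), 'tcp_pos': array([198.51745388, 512.16869138, 244.21170332]), 'eef_rot': array([ 2.59077707,  1.77442943, -0.00300839]), 'contact_force': array([-0.0598027 , -0.01429755, -0.98445705]), 'wrist_torque': array([ 0.05148951, -0.02001038, -0.02411798]), 'finger_gap': 1.000961009863766}
scene [[426.92383627   0.         278.9442622 ]
 [  0.         426.92383627 208.00978227]
 [  0.           0.           1.        ]] [ -23.36590964 -609.22452448  901.40394583] [ 0.8067293  -0.30338524 -0.72601544] ['pixels', 'camera_matrix', 'eye', 'orientation']
side [[415.66517577   0.         277.06594086]
 [  0.         415.66517577 207.32707285]
 [  0.           0.           1.        ]] [ 141.16561956 -807.91220068 1125.14901178] [ 0.74433125 -0.17902591 -0.41074958] ['pixels', 'camera_matrix', 'eye', 'orientation']
wrist [[323.66745884   0.         287.06730118]
 [  0.         323.66745884 209.21717495]
 [  0.           0.           1.        ]] [120.77668773 542.87440621 373.19388548] [-0.29015803 -0.19664883  1.19071984] ['pixels', 'camera_matrix', 'eye', 'orientation']
```

View pics/scene0.png

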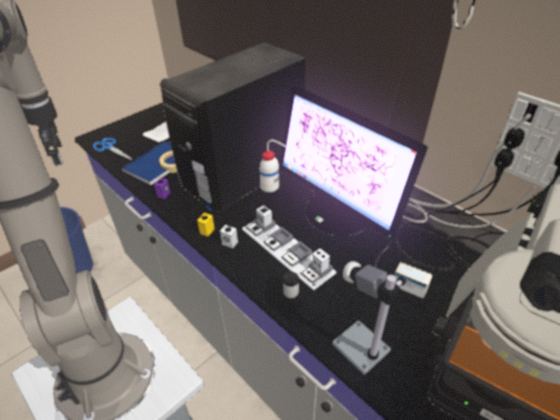

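View pics/side0.png

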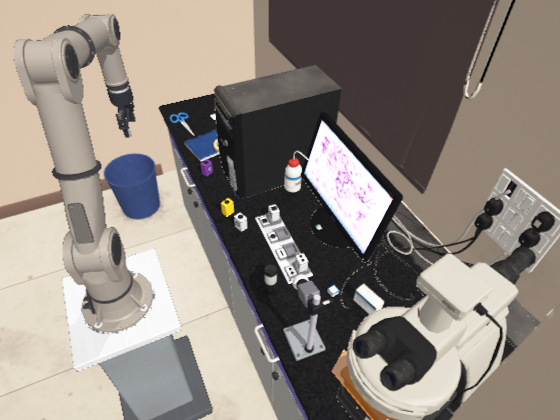

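View pics/wrist0.png

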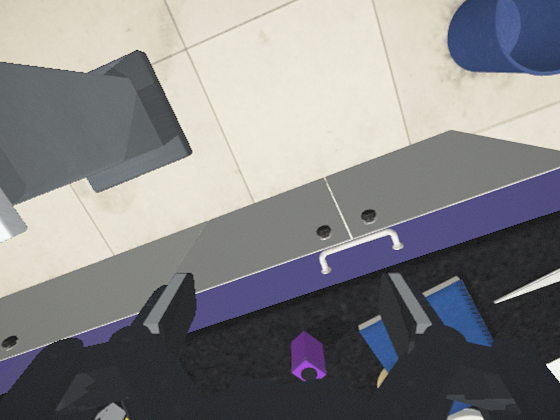

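The arm is over the floor, left of the table. The silver cube standing alone is at scene (229,236). The rack runs from (264,225) to (318,272), with cubes near both ends. The purple and yellow cubes are decoys.

```bash
cat > h.py <<'E'
import numpy as np, cv2
from scipy.spatial.transform import Rotation as R
from bench import bot
def cam(n):
    r=bot.read_camera(n); r["R"]=R.from_rotvec(r["orientation"]).as_matrix(); r["eye"]=np.array(r["eye"]); return r
def ray(r,u,v):
    K=r["camera_matrix"]; d=np.array([(u-K[0,2])/K[0,0],-(v-K[1,2])/K[1,1],-1.]); return r["R"]@d
def onz(r,u,v,z):
    d=ray(r,u,v); return r["eye"]+d*(z-r["eye"][2])/d[2]
def proj(r,p):
    c=r["R"].T@(np.asarray(p,float)-r["eye"]); K=r["camera_matrix"]
    return np.array([K[0,0]*c[0]/-c[2]+K[0,2], K[1,1]*-c[1]/-c[2]+K[1,2]])
def tri(obs):
    A=np.zeros((3,3));b=np.zeros(3)
    for r,u,v in obs:
        d=ray(r,u,v);d/=np.linalg.norm(d);P=np.eye(3)-np.outer(d,d);A+=P;b+=P@r["eye"]
    p=np.linalg.solve(A,b); return p,[proj(r,p)-[u,v] for r,u,v in obs]
E
python3 - <<'E'
from h import *
s=cv2.imread("pics/scene0.png"); a=s[185:305,190:350]; cv2.imwrite("pics/cs0.png",cv2.resize(a,None,fx=5,fy=5,interpolation=cv2.INTER_CUBIC))
s=cv2.imread("pics/side0.png"); a=s[190:300,215:335]; cv2.imwrite("pics/cd0.png",cv2.resize(a,None,fx=5,fy=5,interpolation=cv2.INTER_CUBIC))
E
```

```text
(no output)
```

View pics/cs0.png

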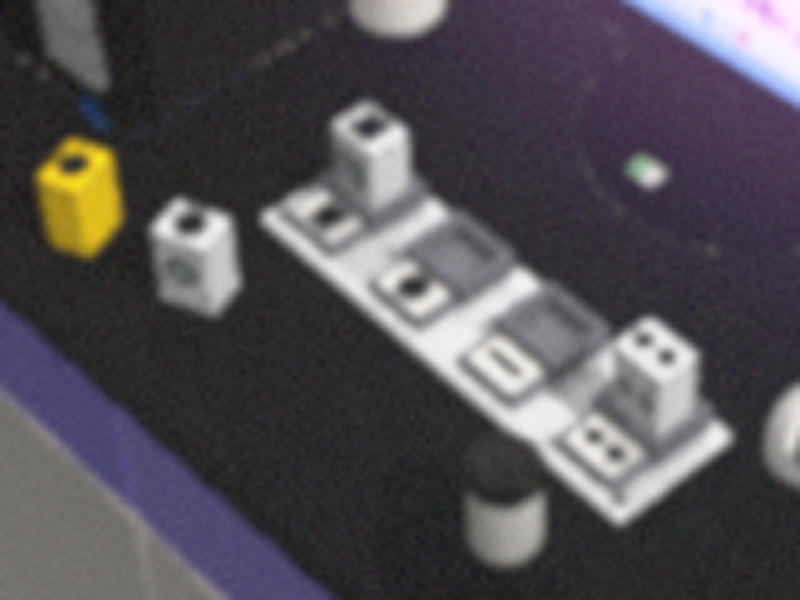

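View pics/cd0.png

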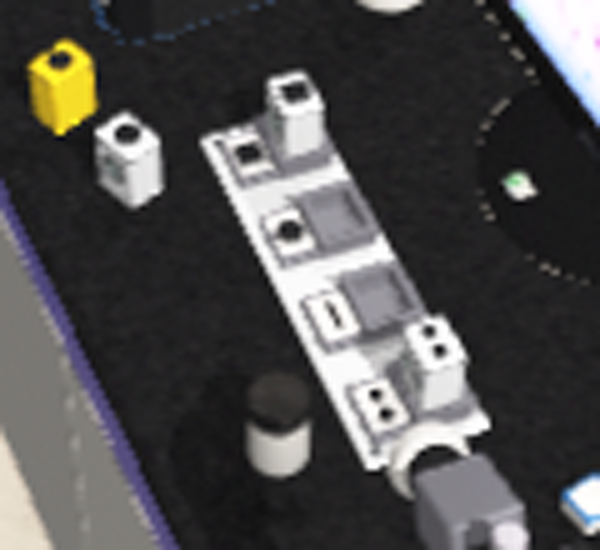

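Candidates for cube_round: the silver cube with the round top spot at scene (228,229), the yellow one at (206,222), and the purple one at (162,188). Only the silver one fits, because the others are the wrong colour. Nests from far to near are square (with its cube), round spot (empty, label at (273,242)), bar (empty), and twin (with its cube). Next I'll take coarse measurements.

Run:
```python
from h import *
a=cam("scene");b=cam("side")
def cs(x,y): return 190+x/5,185+y/5
def cd(x,y): return 215+x/5,190+y/5
pts={"round_top":((190,220),(127,133),55),"sq_top":((370,126),(295,92),71-6+0),"twin_top":((656,348),(432,337),65),
"lab_sq":((327,217),(246,153),14),"lab_rd":((411,288),(290,231),14),"lab_tw":((604,447),(379,406),14),"pock_rd":((468,247),(335,215),10),
"rackFL":((265,217),(203,140),6),"rackFR":((622,520),(372,468),6),"rackBR":((731,437),(488,425),6)}
for k,(p,q,z) in pts.items():
    p=cs(*p);q=cd(*q)
    print(k,onz(a,*p,z).round(1),onz(b,*q,z).round(1),tri([(a,*p),(b,*q)])[0].round(1))
# camera ring, stand foot
print("head ring",tri([(a,351,271),(b,301,282)]))
print(onz(a,362,347,14),onz(b,305,339,14))
print("objcase top",onz(a,291,277,61),onz(b,270.5,270,61))
```

```text
round_top [456.2 124.1  55. ] [450.4 119.   55. ] [445.8 106.7  72.1]
sq_top [574.6 102.2  65. ] [569.1  98.   65. ] [563.9  88.2  78.9]
twin_top [ 563.8 -132.    65. ] [ 558.7 -131.1   65. ] [ 552.4 -141.3   81.1]
lab_sq [538.8 104.   14. ] [532.6 101.5  14. ] [526.   87.   33.4]
lab_rd [534.5  26.5  14. ] [531.1  22.9  14. ] [528.8  18.9  21.9]
lab_tw [ 527.8 -130.6   14. ] [ 522.4 -133.3   14. ] [ 518.3 -139.9   27.9]
pock_rd [583.3  29.9  10. ] [567.2  26.   10. ] [549.5  -7.2  58.1]
rackFL [517.5 136.7   6. ] [512.1 132.4   6. ] [507.3 121.4  21.8]
rackFR [ 504.  -165.8    6. ] [ 500.2 -168.9    6. ] [ 498.1 -171.8   14.5]
rackBR [ 586.2 -169.5    6. ] [ 582.6 -170.8    6. ] [ 579.3 -175.    15.3]
head ring (array([ 460.76135789, -297.87156465,  223.23153025]), [array([0.6127126 , 1.25271966]), array([-0.15995823, -1.08896343])])
[ 455.97273254 -356.77466204   14.        ] [ 456.24161656 -357.55265416   14.        ]
objcase top [ 457.42336609 -126.80641412   61.        ] [ 451.19973089 -131.78969783   61.        ]
```

Run:
```python
from h import *
s=cv2.imread("pics/scene0.png"); a=s[240:380,310:450]; cv2.imwrite("pics/cs1.png",cv2.resize(a,None,fx=4,fy=4,interpolation=cv2.INTER_CUBIC))
s=cv2.imread("pics/side0.png"); a=s[250:370,260:400]; cv2.imwrite("pics/cd1.png",cv2.resize(a,None,fx=4,fy=4,interpolation=cv2.INTER_CUBIC))
```

```text
(no output)
```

View pics/cs1.png

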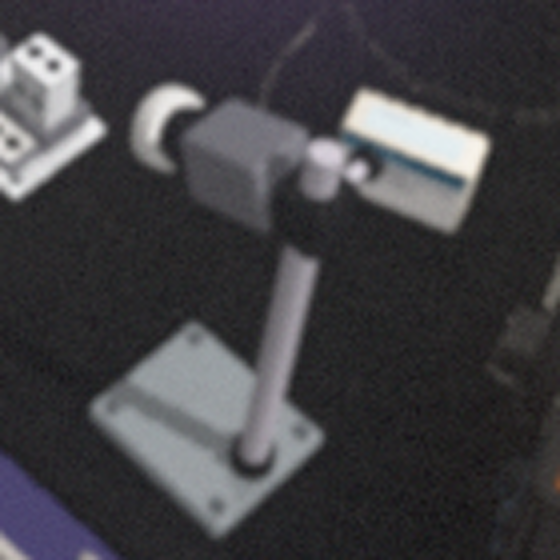

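View pics/cd1.png

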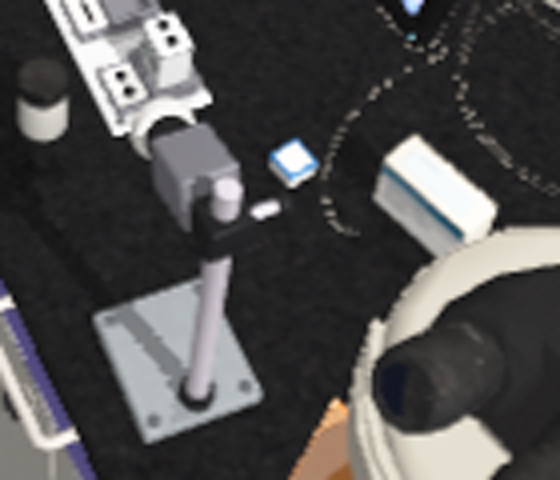

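```bash
cat >> h.py <<'E'
def st():
    s=bot.state(); M=R.from_rotvec(s["eef_rot"]).as_matrix(); return s,M
def plan(p,yaw):
    """tool-frame deltas to reach TCP p with tool-x heading yaw (mod pi), tool down"""
    s,M=st(); d=M.T@(np.array(p,float)-s["tcp_pos"]); y0=np.arctan2(M[1,0],M[0,0])
    dy=(yaw-y0+np.pi/2)%np.pi-np.pi/2
    print("tcp",s["tcp_pos"].round(1),"yaw",round(y0,3),"d tool m",(d/1000).round(4),"turn about tool z",round(-dy,3),"or",round(-dy+np.pi,3),round(-dy-np.pi,3),"j",s["joints"].round(2),"t",s["t"])
E
python3 - <<'E'
from h import *
s,M=st(); print(M.round(3)); r=cam("wrist"); print("eye in tool",M.T@(r["eye"]-s["tcp_pos"]))
print("cam axes in tool\n",(M.T@r["R"]).round(3)); print("centre hits z=0",onz(r,280,210,0), "wrist v=250",onz(r,280,250,0))
a=cam("scene");b=cam("side")
for n,r,o,c in (("scene",a,(310,240),[(195,322),(90,410),(218,537),(325,437)]),("side",b,(260,250),[(197,278),(93,318),(150,443),(263,395)])):
    P=[onz(r,o[0]+x/4,o[1]+y/4,14).round(1)[:2] for x,y in c]; print(n,P,np.mean(P,0))
    print([np.linalg.norm(P[i]-P[(i+1)%4]).round(1) for i in range(4)])
plan((453,60,250),np.pi/2)
E
```

```text
[[ 0.361  0.932 -0.   ]
 [ 0.932 -0.361 -0.001]
 [-0.001  0.    -1.   ]]
eye in tool [   0.19521266  -83.56892705 -128.85809606]
cam axes in tool
 [[ 1.    -0.001 -0.001]
 [-0.001 -0.946 -0.324]
 [-0.     0.324 -0.946]]
centre hits z=0 [237.91212472 488.23713075   0.        ] wrist v=250 [288.10862035 468.42217667   0.        ]
scene [array([ 506. , -307.9]), array([ 416.8, -302.4]), array([ 408.2, -400.8]), array([ 498.6, -406.4])] [ 457.4   -354.375]
[np.float64(89.4), np.float64(98.8), np.float64(90.6), np.float64(98.8)]
side [array([ 495.9, -308.9]), array([ 412.7, -305.6]), array([ 408.3, -404.8]), array([ 495.5, -407.3])] [ 453.1  -356.65]
[np.float64(83.3), np.float64(99.3), np.float64(87.2), np.float64(98.4)]
tcp [198.7 512.7 245.1] yaw 1.201 d tool m [-0.3303  0.4007 -0.0047] turn about tool z -0.37 or 2.772 -3.511 j [-1.24  0.31  0.01  1.51 -0.    1.32 -0.03] t 0.4
```

Call:
{"op": "step_arm", "data": {"deltas": [0.0854,-0.0255,0.0346,-0.0035,0,0.0854,-0.0255,0.0346,-0.0035,0,0.0854,-0.0255,0.0346,-0.0035,0,0.0854,-0.0255,0.0346,-0.0035,0,0.0854,-0.0255,0.0346,-0.0035,0]}}

```text
t: 1.02
tcp_pos: [314.7, 330.2, 263.1]
eef_rot: [-2.592, -1.775, -0.001]
contact_force: [0.9, 0.2, 0.8]
finger_gap: 1.002
```

Call:
{"op": "step_arm", "data": {"deltas": [0.0854,-0.0255,0.0346,-0.0035,0,0.0854,-0.0255,0.0346,-0.0035,0,0.0854,-0.0255,0.0346,-0.0035,0,0.0854,-0.0255,0.0346,-0.0035,0,0.0854,-0.0255,0.0346,-0.0035,0]}}

```text
t: 1.65
tcp_pos: [429.8, 148.9, 280.6]
eef_rot: [-2.592, -1.775, -0.001]
contact_force: [0.9, -0.3, -0.2]
finger_gap: 1.001
```

Call:
{"op": "step_arm", "data": {"deltas": [0.0854,0,0,0,-0.18,0.0854,0,0,0,-0.18,0.0854,-0.045,0.04,0,0,0.0854,-0.045,0.04,0,0,0.0854,0,0.04,0,0]}}

```text
t: 2.28
tcp_pos: [549.7, 52.8, 281.3]
eef_rot: [2.239, 2.198, -0.001]
contact_force: [-0.2, 0.7, 0.5]
finger_gap: 1.002
```

Run:
```python
from h import *
plan((560,60,280),np.pi/2)
r=cam("wrist"); cv2.imwrite("pics/w1.png",r["pixels"]); plan((560,60,280),np.pi/2)
```

```text
tcp [549.7  52.8 281.3] yaw 1.552 d tool m [0.0074 0.0101 0.0013] turn about tool z -0.019 or 3.123 -3.16 j [-0.47  0.31  0.46  1.45 -0.13  1.41  1.54] t 2.275
tcp [554.3  55.6 279.5] yaw 1.556 d tool m [ 0.0045  0.0056 -0.0005] turn about tool z -0.015 or 3.127 -3.157 j [-0.47  0.32  0.45  1.45 -0.14  1.4   1.54] t 2.325
```

View pics/w1.png

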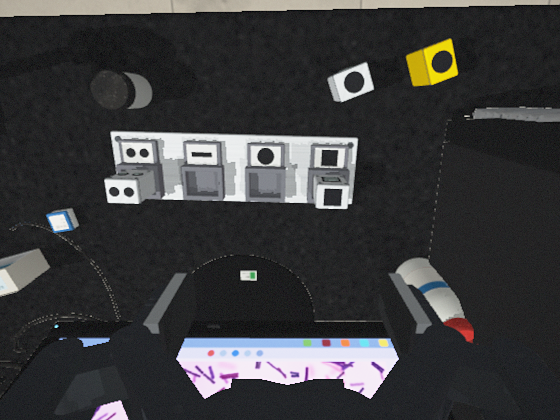

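The wrist view shows the silver cube at (351,82). The rack, left to right, is twin (137,155), bar (202,157), round (265,157), square (330,157). The yellow decoy is at (433,62).

Run:
```python
from h import *
import pickle
r=cam("wrist"); cv2.imwrite("pics/w2.png",r["pixels"]); s,M=st(); print(s["tcp_pos"],s["dq"].round(3)); pickle.dump(r,open("w2.pkl","wb"))
a=r["pixels"]
cv2.imwrite("pics/w2a.png",cv2.resize(a[50:220,90:360],None,fx=2.9,fy=2.9,interpolation=cv2.INTER_CUBIC))
cv2.imwrite("pics/w2b.png",cv2.resize(a[50:115,310:390],None,fx=8,fy=8,interpolation=cv2.INTER_CUBIC))
```

```text
[551.2554925   57.53168725 279.14433755] [-0.033 -0.057 -0.036  0.069  0.013  0.048 -0.016]
```

View pics/w2a.png

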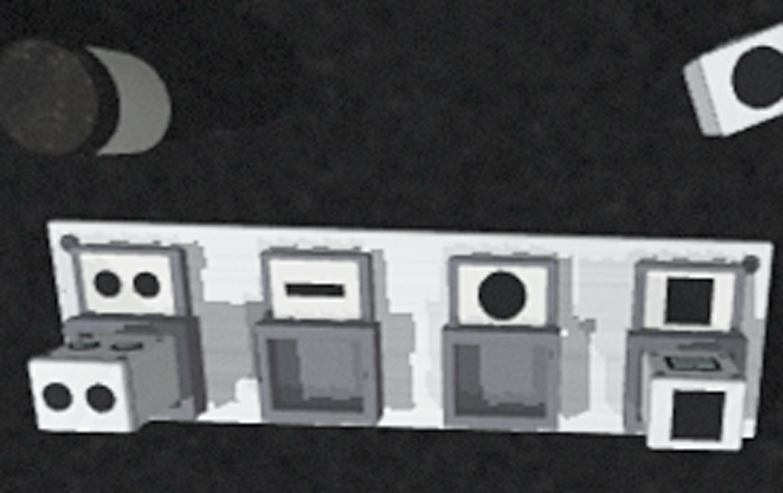

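View pics/w2b.png

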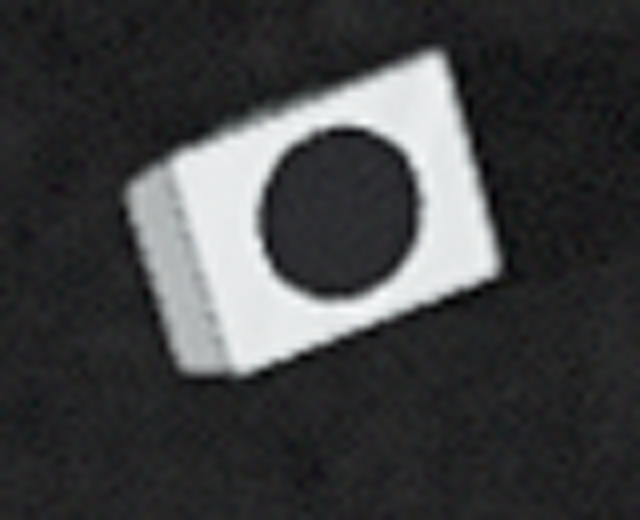

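The enlarged crop confirms it: silver cube, one round spot on top, turned about 20°. Now I'll cast rays onto the known heights.

```bash
cat > m.py <<'E'
from h import *
import pickle
r=pickle.load(open("w2.pkl","rb"))
def q(c,z,f,o,lab):
    P=np.array([onz(r,o[0]+x/f,o[1]+y/f,z)[:2] for x,y in c]); 
    print(lab,"centre",P.mean(0).round(1),"edges",[np.linalg.norm(P[i]-P[(i+1)%4]).round(1) for i in range(4)], "yaw of edge01",round(np.arctan2(*(P[1]-P[0])[::-1]),3),round(np.arctan2(*(P[2]-P[3])[::-1]),3))
    return P
q([(172,157),(440,47),(503,272),(240,377)],55,8,(310,50),"round top")
A=(2.9,(90,50))
q([(648,377),(745,373),(741,450),(648,447)],65,*A,"sq top")
q([(28,363),(130,358),(133,430),(40,432)],65,*A,"twin top")
q([(444,326),(557,326),(557,426),(445,427)],22,*A,"round nest top (50x42)")
q([(257,323),(378,322),(380,424),(263,424)],22,*A,"bar nest top")
q([(456,342),(548,342),(548,415),(456,415)],22,*A,"round pocket rim (39x31)")
q([(271,339),(366,339),(366,412),(271,412)],22,*A,"bar pocket rim")
for l,u,v in (("lab rd",502,295),("lab sq",690,300),("lab tw",127,284),("lab bar",315,290)): print(l,onz(r,A[1][0]+u/2.9,A[1][1]+v/2.9,14).round(1))
q([(48,221),(772,240),(760,437),(75,425)],6,*A,"rack")
E
python3 m.py
```

```text
round top centre [452.5 122.7] edges [np.float64(34.9), np.float64(27.9), np.float64(35.1), np.float64(27.9)] yaw of edge01 1.923 1.924
sq top centre [570.4 102.2] edges [np.float64(36.3), np.float64(30.4), np.float64(35.9), np.float64(27.7)] yaw of edge01 1.6 1.523
twin top centre [ 560.9 -129.6] edges [np.float64(38.5), np.float64(28.3), np.float64(35.8), np.float64(27.0)] yaw of edge01 1.607 1.58
round nest top (50x42) centre [566.4  25.2] edges [np.float64(46.9), np.float64(43.3), np.float64(48.2), np.float64(43.8)] yaw of edge01 1.557 1.567
bar nest top centre [564.1 -51.2] edges [np.float64(50.2), np.float64(44.2), np.float64(50.3), np.float64(43.8)] yaw of edge01 1.565 1.557
round pocket rim (39x31) centre [567.2  25.7] edges [np.float64(38.4), np.float64(31.7), np.float64(39.4), np.float64(31.7)] yaw of edge01 1.557 1.557
bar pocket rim centre [564.9 -51.8] edges [np.float64(39.6), np.float64(31.7), np.float64(40.7), np.float64(31.8)] yaw of edge01 1.557 1.557
lab rd [533.1  26.4  14. ]
lab sq [536.3 105.1  14. ]
lab tw [ 526.4 -129.9   14. ]
lab bar [530.  -51.7  14. ]
rack centre [550.9 -12.8] edges [np.float64(302.2), np.float64(86.6), np.float64(307.1), np.float64(88.9)] yaw of edge01 1.531 1.539
```

```bash
cat >> m.py <<'E'
print()
Y=[onz(r,u,v,55)[:2].round(1) for u,v in [(424,47),(452,40),(458,73),(430,85)]]; print("yellow top approx",Y)
plan((452.5,122.7,120),1.923)
E
python3 m.py | tail -2
python3 - <<'E'
import cv2; a=cv2.imread("pics/w2.png"); cv2.imwrite("pics/w2c.png",cv2.resize(a[20:120,320:480],None,fx=5,fy=5,interpolation=cv2.INTER_CUBIC))
E
```

```text
yellow top approx [array([426.3, 191.6]), array([420.5, 218.1]), array([450.4, 228.7]), array([461.3, 202.1])]
tcp [551.3  57.5 279.1] yaw 1.558 d tool m [ 0.0642 -0.0997  0.1589] turn about tool z -0.365 or 2.777 -3.507 j [-0.47  0.32  0.45  1.45 -0.14  1.4   1.54] t 2.375
```

View pics/w2c.png

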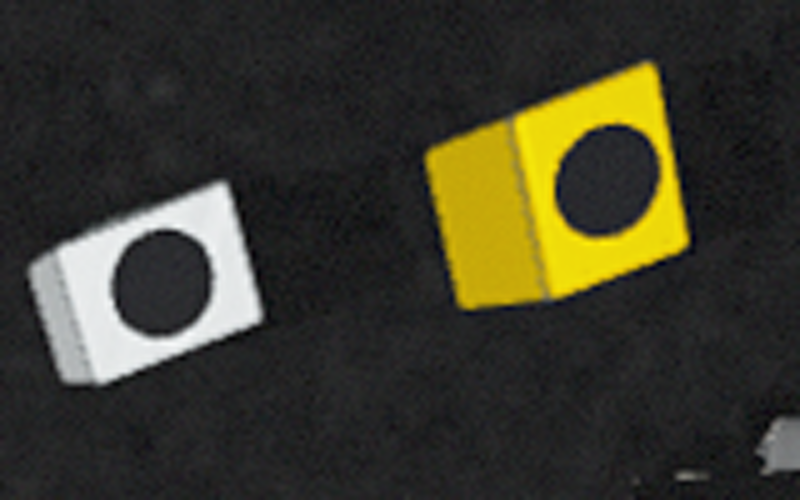

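Call:
{"op": "step_arm", "data": {"deltas": [0.06,0.013,-0.02,0.024,0,0.06,0.013,-0.02,0.024,0,0.06,0.013,-0.02,0.024,0,0.06,0.013,-0.02,0.024,0,0.06,0.012,-0.02,0.024,0]}}

```text
t: 3.0
tcp_pos: [447.5, 124.9, 159.8]
eef_rot: [-2.23, -2.212, -0.001]
contact_force: [1.3, -0.0, -0.6]
finger_gap: 0.704
```

Call:
{"op": "step_arm", "data": {"deltas": [0.06,0,0,0,-0.18,0.06,0,0,0,-0.18,0.06,0,0,0,-0.005,0.06,0,0,0,0,0.06,0,0,0,0]}}

```text
t: 3.62
tcp_pos: [448.9, 123.9, 160.4]
eef_rot: [1.796, 2.578, 0.0]
contact_force: [0.2, 0.1, -0.4]
finger_gap: 0.702
```

Run:
```python
from h import *
r=cam("wrist"); cv2.imwrite("pics/w3.png",r["pixels"]); plan((452.5,122.7,35),1.923)
import pickle; pickle.dump(r,open("w3.pkl","wb"))
```

```text
tcp [448.9 123.9 160.4] yaw 1.925 d tool m [-0.0024  0.0029  0.1254] turn about tool z 0.002 or 3.144 -3.139 j [-0.59  0.21  0.34  1.87 -0.08  1.07  1.7 ] t 3.675
```

View pics/w3.png

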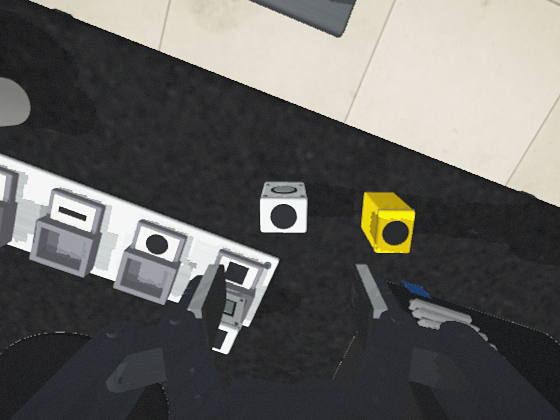

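The cube's round window faces the robot, with its top at (284,214) square to the image, so the yaw is right.

Run:
```python
from h import *
import pickle
r=pickle.load(open("w3.pkl","rb")); g=cv2.cvtColor(r["pixels"],cv2.COLOR_BGR2GRAY)[175:245,250:320]
m=(g>195).astype(np.uint8); cs,_=cv2.findContours(m,cv2.RETR_EXTERNAL,cv2.CHAIN_APPROX_NONE); c=max(cs,key=cv2.contourArea)
b=cv2.boxPoints(cv2.minAreaRect(c))+[250,175]; print(b)
P=np.array([onz(r,u,v,55)[:2] for u,v in b]); print(P.mean(0),[np.linalg.norm(P[i]-P[i-1]).round(1) for i in range(4)])
s,M=st(); d=M.T@(np.r_[P.mean(0),35]-s["tcp_pos"]); print(d)
cv2.imwrite("pics/w3a.png",cv2.resize(g,None,fx=8,fy=8))
```

```text
[[259.26918602 231.42486954]
 [260.04756737 197.95459747]
 [306.18540192 199.02756882]
 [305.40702057 232.49784088]]
[451.85049253 121.75897548] [np.float64(36.2), np.float64(27.4), np.float64(34.9), np.float64(27.5)]
[ -3.0285635    1.96301751 125.37868186]
```

View pics/w3a.png

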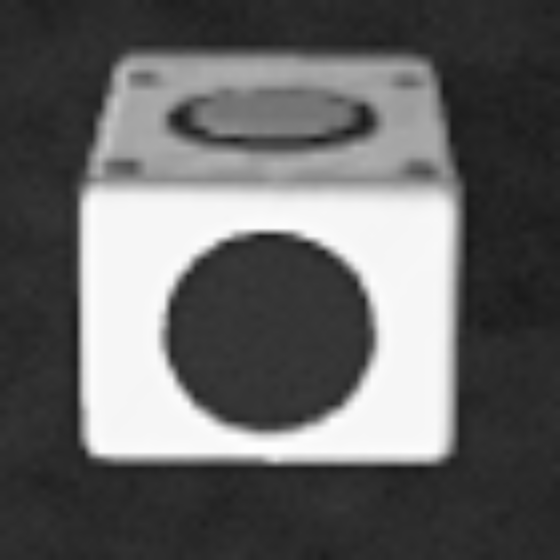

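Call:
{"op": "step_arm", "data": {"deltas": [0.06,-0.003,0.002,0.03,0,0.06,0,0,0.03,0,0.06,0,0,0.03,0,0.06,0,0,0.02,0,0.06,0,0,0.015,0], "force": 40}}

```text
t: 4.3
tcp_pos: [451.7, 121.6, 34.4]
eef_rot: [-1.795, -2.578, 0.001]
contact_force: [-0.2, 0.2, 0.2]
finger_gap: 0.703
```

Call:
{"op": "step_arm", "data": {"deltas": [0.03,0,0,0,0,0.03,0,0,0,0,0.03,0,0,0,0,0.03,0,0,0,0,0.03,0,0,0,0], "force": 40}}

```text
t: 4.92
tcp_pos: [452.0, 121.8, 35.5]
eef_rot: [1.794, 2.579, 0.001]
contact_force: [0.2, -0.3, -1.2]
finger_gap: 0.416
```

Call:
{"op": "step_arm", "data": {"deltas": [0.03,0,0,-0.02,0,0.03,0,0,-0.03,0,0.03,0,0,-0.02,0.131,0.03,0,0,-0.015,0.131,0.03,0,0,0,0.131]}}

```text
t: 5.55
tcp_pos: [453.0, 122.0, 121.8]
eef_rot: [2.267, 2.173, 0.005]
contact_force: [-0.3, -0.8, -1.0]
finger_gap: 0.415
```

Call:
{"op": "step_arm", "data": {"deltas": [0.03,-0.016,0.02,0,0,0.03,-0.023,0.03,0,0,0.03,-0.022,0.03,0,0,0.03,-0.02,0.025,0,0,0.03,-0.01,0.013,0,0]}}

```text
t: 6.18
tcp_pos: [567.3, 24.5, 120.2]
eef_rot: [2.265, 2.176, -0.001]
contact_force: [0.4, 0.2, -1.7]
finger_gap: 0.414
```

Call:
{"op": "step_arm", "data": {"deltas": [0.03,0,0,0,0,0.03,0,0,0,0,0.03,0,0,0,0,0.03,0,0,0,0,0.03,0,0,0,0]}}

```text
t: 6.8
tcp_pos: [566.2, 26.8, 120.4]
eef_rot: [-2.262, -2.18, -0.0]
contact_force: [-1.1, 0.4, -1.3]
finger_gap: 0.416
```

Run:
```python
from h import *
import pickle
r=cam("wrist"); cv2.imwrite("pics/w4.png",r["pixels"]); plan((567,25.5,45),1.531)
pickle.dump(r,open("w4.pkl","wb"))
```

```text
tcp [566.3  26.6 120.4] yaw 1.534 d tool m [-0.0011  0.0008  0.0754] turn about tool z 0.003 or 3.144 -3.139 j [-0.4   0.47  0.44  1.66 -0.22  1.07  1.64] t 6.85
```

View pics/w4.png

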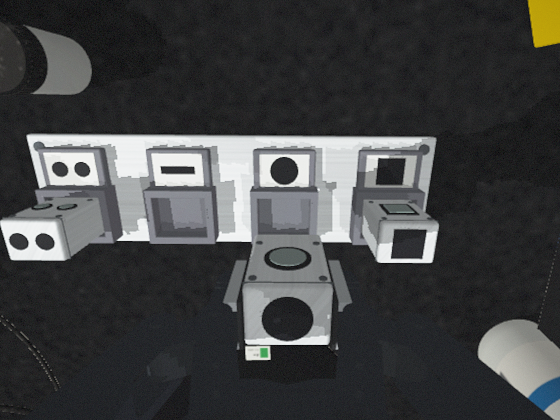

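The held cube's top is at (288,315). The label of the round-spot nest is at (284,170), with its pocket partly hidden behind the cube at (284,212).

Run:
```python
import cv2; a=cv2.imread("pics/w4.png"); cv2.imwrite("pics/w4a.png",cv2.resize(a[130:270,0:220],None,fx=3.6,fy=3.6,interpolation=cv2.INTER_CUBIC))
cv2.imwrite("pics/w4b.png",cv2.resize(a[130:270,220:450],None,fx=3.4,fy=3.4,interpolation=cv2.INTER_CUBIC))
cv2.imwrite("pics/w4c.png",cv2.resize(a[220:355,210:360],None,fx=4,fy=4,interpolation=cv2.INTER_CUBIC))
```

```text
(no output)
```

View pics/w4a.png

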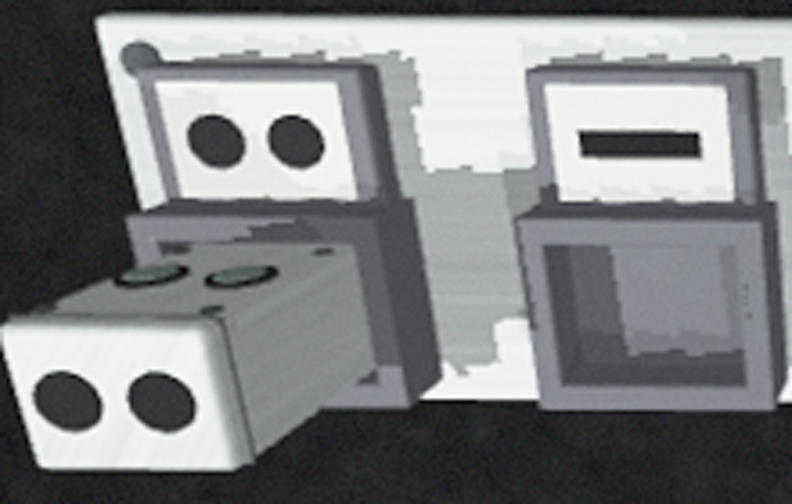

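View pics/w4b.png

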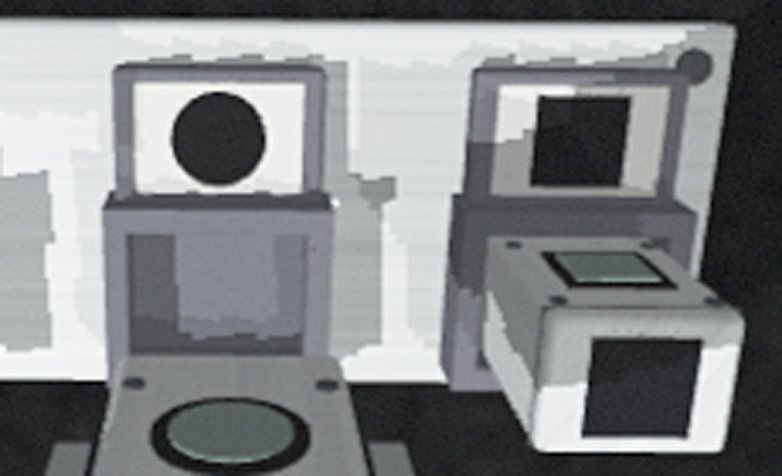

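View pics/w4c.png

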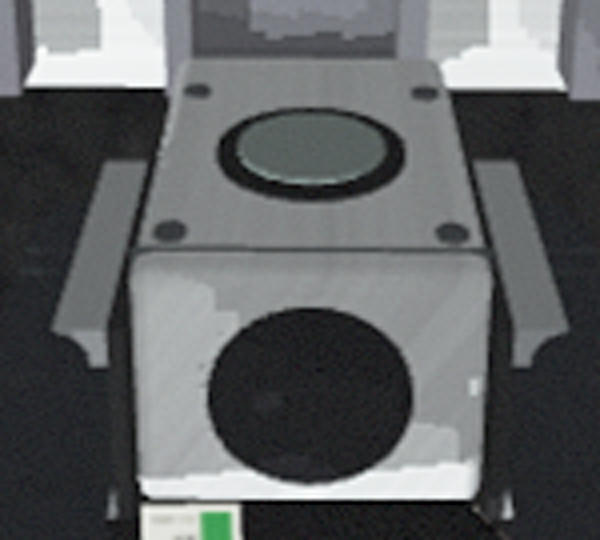

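Run:
```python
from h import *
import pickle
r=pickle.load(open("w4.pkl","rb"))
def q(c,z,f,o,lab):
    P=np.array([onz(r,o[0]+x/f,o[1]+y/f,z)[:2] for x,y in c]); 
    print(lab,"centre",P.mean(0).round(1),"edges",[np.linalg.norm(P[i]-P[(i+1)%4]).round(1) for i in range(4)], "yaw",round(np.arctan2(*(P[1]-P[0])[::-1]),3),round(np.arctan2(*(P[2]-P[3])[::-1]),3))
A=(3.6,(0,130)); B=(3.4,(220,130)); C=(4,(210,220))
q([(545,246),(740,244),(750,388),(560,386)],22,*A,"bar rim")
q([(522,218),(773,212),(780,409),(542,409)],22,*A,"bar block")
q([(543,306),(744,308),(727,452),(535,452)],65,*B,"sq top")
q([(2,322),(220,318),(250,468),(42,470)],65,*A,"twin top")
q([(131,250),(490,252),(480,498),(140,498)],140,*C,"held top")
p=[onz(r,220+x/3.4,130+y/3.4,22)[:2].round(1) for x,y in [(127,234),(308,234)]]; print("round rim front corners",p)
for l,u,v,F in (("lab rd",218,139,B),("lab sq",583,141,B),("lab bar",640,145,A),("tw",256,141,A)): print(l,onz(r,F[1][0]+u/F[0],F[1][1]+v/F[0],14)[:2].round(1))
```

```text
bar rim centre [564.7 -52.9] edges [np.float64(39.8), np.float64(32.0), np.float64(40.3), np.float64(31.1)] yaw 1.545 1.523
bar block centre [564.2 -51.7] edges [np.float64(50.8), np.float64(43.6), np.float64(50.9), np.float64(42.4)] yaw 1.559 1.534
sq top centre [570.2 102.1] edges [np.float64(36.1), np.float64(29.0), np.float64(36.1), np.float64(29.3)] yaw 1.524 1.534
twin top centre [ 560.4 -129. ] edges [np.float64(37.0), np.float64(28.3), np.float64(36.8), np.float64(28.0)] yaw 1.554 1.545
held top centre [565.   27.3] edges [np.float64(34.7), np.float64(29.4), np.float64(35.4), np.float64(29.6)] yaw 1.528 1.534
round rim front corners [array([551.7,   5.8]), array([553.1,  44.9])]
lab rd [533.3  26.2]
lab sq [536.6 105.4]
lab bar [530.  -52.2]
tw [ 526.3 -130.6]
```

Call:
{"op": "step_arm", "data": {"deltas": [0.03,-0.0018,0.0018,0.02,0.003,0.03,0,0,0.02,0,0.03,0,0,0.015,0,0.03,0,0,0.004,0,0.03,0,0,0,0]}}

```text
t: 7.48
tcp_pos: [568.3, 24.5, 61.4]
eef_rot: [2.266, 2.176, 0.0]
contact_force: [0.1, 1.0, -0.3]
finger_gap: 0.419
```

Run:
```python
from h import *
import pickle
r=cam("wrist"); cv2.imwrite("pics/w5.png",cv2.resize(r["pixels"][120:360,180:400],None,fx=2.5,fy=2.5)); plan((567,25.5,45),1.531)
pickle.dump(r,open("w5.pkl","wb"))
```

```text
tcp [568.7  24.5  61.9] yaw 1.53 d tool m [ 0.001  -0.0017  0.0168] turn about tool z -0.001 or 3.141 -3.143 j [-0.37  0.54  0.42  1.71 -0.26  0.95  1.67] t 7.525
```

View pics/w5.png

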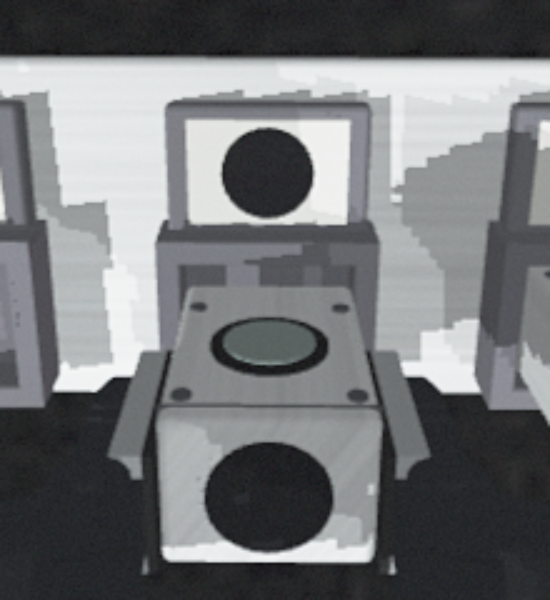

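Run:
```python
from h import *
import pickle
r=pickle.load(open("w5.pkl","rb")); s,M=st()
for l,c,z in (("rim front",[(180,265),(355,265)],22),("cube bottom front",[(188,287),(351,287)],26.4),("cube top front",[(160,407),(378,407)],81.4),("cube top back",[(160,562),(375,562)],81.4)):
    print(l,[ (M.T@(onz(r,180+x/2.5,120+y/2.5,z)-s["tcp_pos"]))[:2].round(1) for x,y in c])
```

```text
rim front [array([-19.4, -16.3]), array([ 19.8, -16.4])]
cube bottom front [array([-17.3, -12.9]), array([ 18.6, -12.9])]
cube top front [array([-16.4, -16.6]), array([ 17.3, -16.6])]
cube top back [array([-17.6,  12.9]), array([18.1, 12.9])]
```

Call:
{"op": "step_arm", "data": {"deltas": [0.03,-0.0004,-0.0015,0.0,0,0.03,0,0,0.003,0,0.03,0,0,0.003,0,0.03,0,0,0.002,0,0.03,0,0,0,0], "force": 30}}

```text
t: 8.15
tcp_pos: [566.4, 24.1, 53.0]
eef_rot: [-2.266, -2.176, 0.001]
contact_force: [0.3, 0.2, -0.8]
finger_gap: 0.415
```

Call:
{"op": "step_arm", "data": {"deltas": [0.03,0,0,0.002,0,0.03,0,0,0.002,0,0.03,0,0,0.002,0,0.03,0,0,0.001,0,0.03,0,0,0,0]}}

```text
t: 8.78
tcp_pos: [566.5, 24.2, 46.2]
eef_rot: [-2.266, -2.176, 0.0]
contact_force: [0.0, 1.0, -1.3]
finger_gap: 0.419
```

Call:
{"op": "step_arm", "data": {"deltas": [0.03,0,0,0.001,0,0.03,0,0,0.0005,0,0.05,0,0,0,0,0.05,0,0,0,0,0.05,0,0,0,0]}}

```text
t: 9.4
tcp_pos: [566.6, 24.1, 44.8]
eef_rot: [2.266, 2.176, 0.0]
contact_force: [0.4, 0.7, 0.5]
finger_gap: 0.585
```

Call:
{"op": "step_arm", "data": {"deltas": [0.05,0,0,-0.01,0,0.05,0,0,-0.02,0,0.05,0,0,-0.03,0,0.05,0,0,-0.03,0,0.05,0,0,-0.03,0]}}

```text
t: 10.02
tcp_pos: [566.7, 24.0, 166.5]
eef_rot: [2.266, 2.175, 0.001]
contact_force: [-0.0, 0.7, 0.5]
finger_gap: 0.583
```

Run:
```python
from h import *
import pickle
r=cam("wrist"); cv2.imwrite("pics/w6.png",r["pixels"]); plan((570,102,180),1.531)
pickle.dump(r,open("w6.pkl","wb"))
```

```text
tcp [569.6  23.9 171.1] yaw 1.53 d tool m [ 0.0781 -0.0027 -0.0088] turn about tool z -0.001 or 3.14 -3.143 j [-0.41  0.42  0.46  1.59 -0.2   1.17  1.62] t 10.075
```

View pics/w6.png

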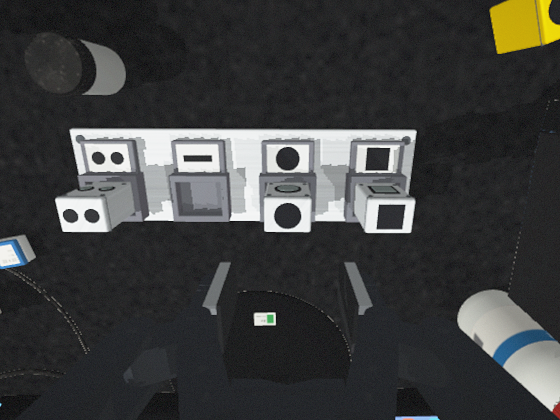

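Run:
```python
from h import *
import pickle
a=cam("scene");b=cam("side")
for l,p,q in (("BL",(283,150),(304,182)),("BR",(386,222),(357,249)),("TL",(293,97),(323,122)),("TR",(414,150),(393,190))): 
    x,e=tri([(a,*p),(b,*q)]); print(l,x.round(),[i.round(1) for i in e])
r=pickle.load(open("w6.pkl","rb"))
P=np.array([onz(r,u,v,65)[:2] for u,v in [(265,197),(312,197),(310,231),(265,231)]]);print(P.mean(0))
cv2.imwrite("pics/s6.png",cv2.resize(a["pixels"][185:305,190:350],None,fx=5,fy=5,interpolation=cv2.INTER_CUBIC))
```

```text
BL [626.  40. 255.] [array([8.5, 8.3]), array([-5.2, -8.3])]
BR [ 678. -237.  173.] [array([0.6, 1. ]), array([-0.2, -1. ])]
TL [793. 195. 307.] [array([1. , 1.4]), array([-0.6, -1.3])]
TR [ 793. -203.  323.] [array([-1.3, -2.5]), array([0.6, 2.4])]
[566.3543761   25.11023787]
```

View pics/s6.png

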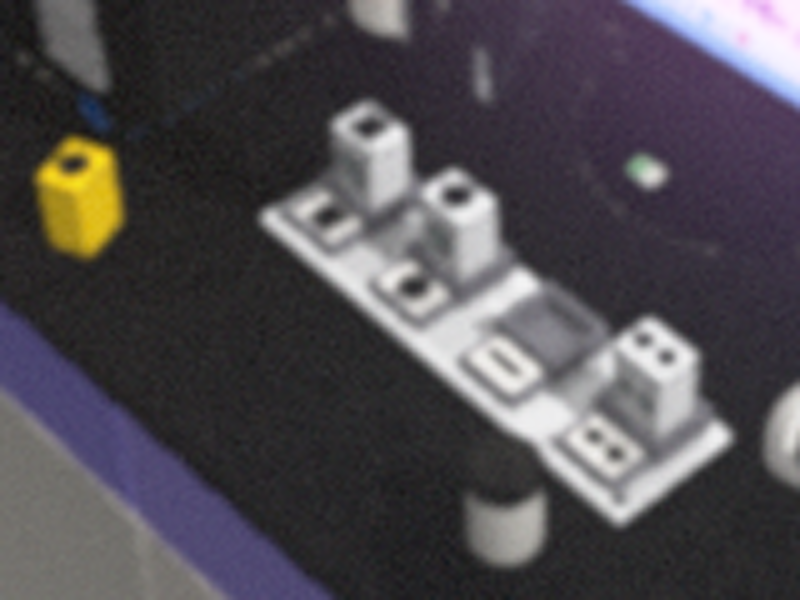

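Run:
```python
from h import *
import pickle
r=pickle.load(open("w2.pkl","rb")); a=cam("scene"); b=cam("side")
for row in (338,):
  n=np.cross(ray(r,100,row),ray(r,450,row))
  for c,pts in ((a,[(283,150),(335,186),(386,222)]),(b,[(304,182),(330,215),(357,249)])):
    for u,v in pts:
        d=ray(c,u,v); t=n@(r["eye"]-c["eye"])/(n@d); print((c["eye"]+t*d).round())
```

```text
[ 392. -174.  495.]
[ 470. -230.  404.]
[ 578. -288.  279.]
[659.  59. 190.]
[674. -90. 171.]
[ 689. -227.  152.]
```

The round cube is seated in line with the others, top centre (566,25) against a pocket at about (567,25). Next I'll go over the square cube at (570,102). Its black square spot at wrist (390,216) matches the square label at (378,158).

Call:
{"op": "step_arm", "data": {"deltas": [0.056,0.02,0,0,0,0.056,0.03,0,0,0,0.056,0.02,0,0,0,0.056,0.008,0,0,0,0.056,0,0,0,0]}}

```text
t: 10.9
tcp_pos: [569.6, 102.5, 164.5]
eef_rot: [2.265, 2.177, -0.001]
contact_force: [0.2, 0.2, 0.0]
finger_gap: 0.656
```

Run:
```python
from h import *
import pickle
r=cam("wrist"); cv2.imwrite("pics/w7.png",cv2.resize(r["pixels"][120:260,160:420],None,fx=3,fy=3,interpolation=cv2.INTER_CUBIC)); plan((569.6,101.6,50),1.531)
pickle.dump(r,open("w7.pkl","wb"))
```

```text
tcp [569.7 101.2 164.6] yaw 1.529 d tool m [ 5.000e-04 -1.000e-04  1.146e-01] turn about tool z -0.002 or 3.14 -3.143 j [-0.52  0.44  0.43  1.57 -0.2   1.17  1.49] t 10.95
```

View pics/w7.png

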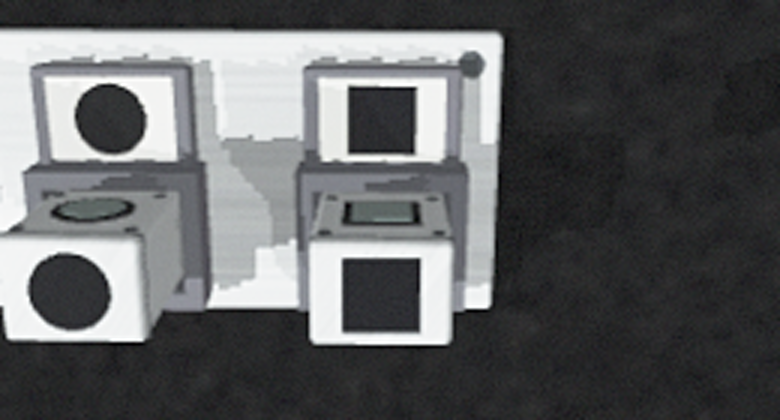

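The square cube is confirmed: its window and its top spot at crop (381,293) are both square.

Run:
```python
from h import *
import pickle
r=pickle.load(open("w7.pkl","rb")); s,M=st()
P=np.array([onz(r,160+u/3,120+v/3,65) for u,v in [(308,238),(453,238),(452,345),(310,345)]]);print(P.mean(0),[np.linalg.norm(P[i]-P[i-1]).round(1) for i in range(4)],M.T@(P.mean(0)-s["tcp_pos"]))
```

```text
[570.83814567 102.586206    65.        ] [np.float64(28.6), np.float64(35.7), np.float64(28.6), np.float64(36.3)] [ 1.51138661  1.06691792 99.6424613 ]
```

Call:
{"op": "step_arm", "data": {"deltas": [0.056,0,0,0.025,0,0.056,0,0,0.03,0,0.056,0,0,0.03,0,0.056,0,0,0.02,0,0.056,0,0,0.009,0], "force": 25}}

```text
t: 11.58
tcp_pos: [569.1, 100.2, 49.7]
eef_rot: [-2.269, -2.173, 0.004]
contact_force: [0.8, 0.3, -0.3]
finger_gap: 0.653
```

Close with a light grip, nudging 1 mm to centre.

Call:
{"op": "step_arm", "data": {"deltas": [0.056,0.001,0.001,0,0,0.03,0,0,0,0,0.03,0,0,0,0,0.03,0,0,0,0,0.03,0,0,0,0], "force": 25}}

```text
t: 12.2
tcp_pos: [572.0, 103.1, 52.1]
eef_rot: [2.265, 2.175, 0.004]
contact_force: [0.7, 0.0, 4.8]
finger_gap: 0.419
```

Run:
```python
from h import *
plan((569.6,101.6,50),1.531); print(st()[0]["contact_force"],st()[0]["finger_gap"])
```

```text
tcp [572.  103.1  52.1] yaw 1.53 d tool m [-0.0016 -0.0024  0.0021] turn about tool z -0.001 or 3.141 -3.143 j [-0.49  0.57  0.39  1.68 -0.26  0.94  1.53] t 12.2
[0.6830021  0.00577735 4.83655769] 0.419035051412183
```

Call:
{"op": "step_arm", "data": {"deltas": [0.03,0,0.003,-0.001,0,0.03,0,0.003,-0.0007,0,0.03,0,0.003,-0.0003,0,0.03,0,0.0025,0,0,0.03,0,0.0025,0,0], "force": 25}}

```text
t: 12.82
tcp_pos: [577.8, 102.9, 52.2]
eef_rot: [-2.257, -2.168, 0.017]
contact_force: [-12.7, 0.3, 13.0]
finger_gap: 0.415
```

Run:
```python
from h import *
import pickle
s=st()[0]; print(s["contact_force"],s["tcp_pos"],s["finger_gap"])
r=cam("wrist"); cv2.imwrite("pics/w8.png",cv2.resize(r["pixels"][120:400,160:420],None,fx=2.2,fy=2.2,interpolation=cv2.INTER_CUBIC))
```

```text
[-12.7117465    0.29865898  12.98544547] [577.76611134 102.93199263  52.24868946] 0.41465297246291694
```

View pics/w8.png

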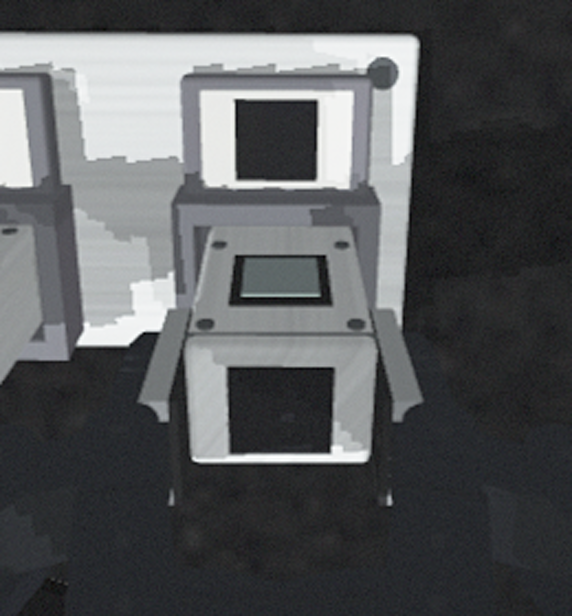

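Call:
{"op": "step_arm", "data": {"deltas": [0.03,0,0,-0.001,0,0.03,0,0,0,0,0.03,0,0,0,0,0.03,0,0,0,0,0.03,0,0,0,0], "force": 20}}

```text
t: 13.5
tcp_pos: [578.2, 102.9, 52.2]
eef_rot: [-2.258, -2.169, 0.016]
contact_force: [-10.8, 0.4, 7.6]
finger_gap: 0.416
```

Run:
```python
from h import *
s=st()[0]; print(s["contact_force"],s["wrist_torque"],s["tcp_pos"],s["finger_gap"])
r=cam("wrist"); cv2.imwrite("pics/w9.png",cv2.resize(r["pixels"][120:400,160:420],None,fx=2.2,fy=2.2,interpolation=cv2.INTER_CUBIC))
```

```text
[-10.76868595   0.36105477   7.57560276] [-0.01494001  2.30496622 -0.06586122] [578.19516982 102.91605887  52.24954484] 0.415630521443465
```

View pics/w9.png

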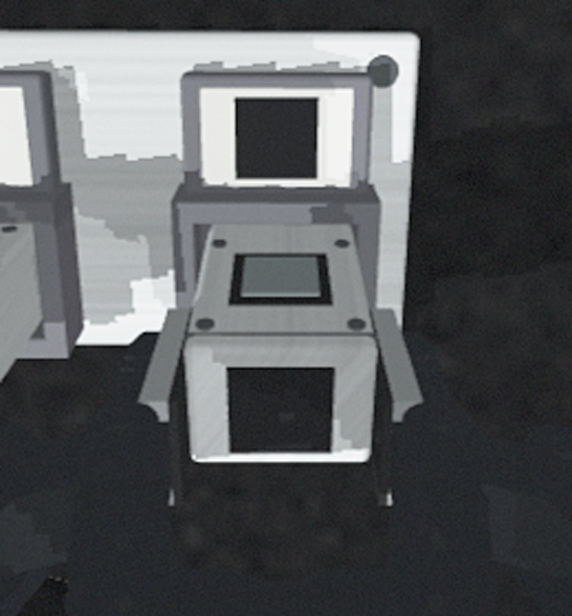

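Call:
{"op": "step_arm", "data": {"deltas": [0.03,0,0.003,-0.0005,0,0.03,0,0.003,-0.0005,0,0.03,0,0.002,0,0,0.03,0,0,0,0,0.03,0,0,0,0], "force": 20}}

```text
t: 14.18
tcp_pos: [586.4, 102.6, 52.5]
eef_rot: [-2.258, -2.169, 0.016]
contact_force: [-7.9, -0.0, 3.2]
finger_gap: 0.415
```

Run:
```python
from h import *
s,M=st(); print(s["contact_force"],s["wrist_torque"],s["tcp_pos"],s["finger_gap"]); print(M.round(3))
r=cam("side"); cv2.imwrite("pics/d9.png",cv2.resize(r["pixels"][170:290,215:335],None,fx=5,fy=5,interpolation=cv2.INTER_CUBIC))
```

```text
[-7.86657614 -0.04937237  3.23794802] [6.00533643e-04 1.93964596e+00 2.33291092e-02] [586.41028081 102.56117666  52.49062887] 0.4150015132716752
[[ 0.04   0.999 -0.014]
 [ 0.999 -0.04   0.   ]
 [-0.001 -0.014 -1.   ]]
```

View pics/d9.png

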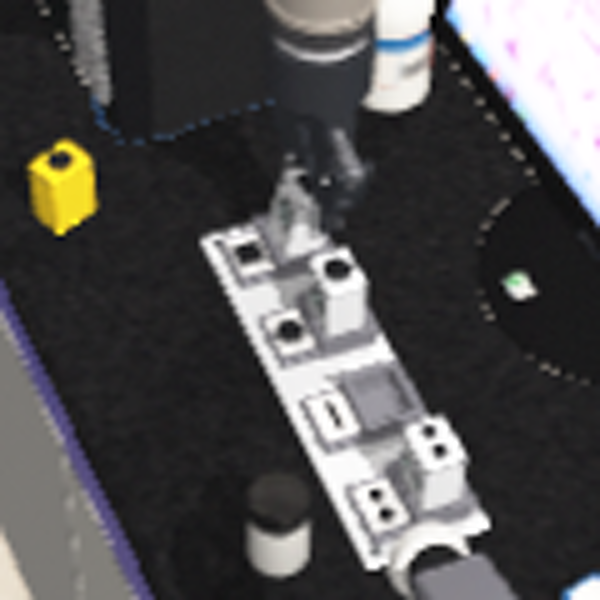

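Run:
```python
from h import *
import pickle
r=cam("wrist"); cv2.imwrite("pics/w10.png",cv2.resize(r["pixels"][120:400,160:420],None,fx=2.2,fy=2.2,interpolation=cv2.INTER_CUBIC)); pickle.dump(r,open("w10.pkl","wb"))
```

```text
(no output)
```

View pics/w10.png

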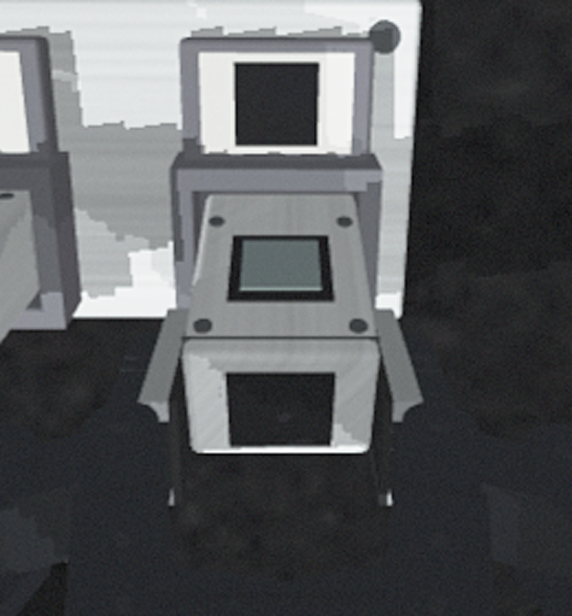

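```bash
cat > pnp.py <<'E'
from h import *
def tilt(pts,f,o,r,M=None):
    K=r["camera_matrix"]; img=np.array([[o[0]+x/f,o[1]+y/f] for x,y in pts])
    # cube pts: front-left.. tool x right=+y(cube)
    obj=np.array([[-14,-18,55],[-14,18,55],[14,18,55],[14,-18,55]],float)
    ok,rv,tv,err=cv2.solvePnPGeneric(obj,img,K,None,flags=cv2.SOLVEPNP_IPPE)
    out=[]
    for a,t,e in zip(rv,tv,err):
        Rc=r["R"]@np.diag([1,-1,-1])@cv2.Rodrigues(a)[0]; p=r["R"]@np.diag([1,-1,-1])@t.ravel()+r["eye"]
        out.append((Rc,p)); print("x",Rc[:,0].round(3),"z",Rc[:,2].round(3),"origin",p.round(1),"err",e)
    return out
E
python3 - <<'E'
from pnp import *
import pickle
print("w4 round held");tilt([(131,250),(490,252),(480,498),(140,498)],4,(210,220),pickle.load(open("w4.pkl","rb")))
print("w5");tilt([(160,407),(378,407),(375,562),(160,562)],2.5,(180,120),pickle.load(open("w5.pkl","rb")))
print("w10");tilt([(184,340),(379,340),(372,452),(190,452)],2.2,(160,120),pickle.load(open("w10.pkl","rb")))
E
```

```text
w4 round held
x [ 0.059  0.985 -0.163] z [ 0.155 -0.17  -0.973] origin [560.5  27.3 191.7] err [56.42155767]
x [-0.55   0.78   0.298] z [ 0.662  0.625 -0.413] origin [514.7  29.  158.6] err [87.26142021]
w5
x [ 0.065  0.985 -0.16 ] z [ 0.157 -0.168 -0.973] origin [562.2  26.  131.6] err [55.57978202]
x [-0.536  0.787  0.308] z [ 0.67   0.617 -0.413] origin [518.4  25.8  99.5] err [84.70832327]
w10
x [-0.002  0.93  -0.367] z [-0.067 -0.366 -0.928] origin [592.3 103.1 119.4] err [62.36276242]
x [-0.715  0.656  0.241] z [ 0.602  0.753 -0.265] origin [528.4 105.1  78.3] err [97.34747885]
```

```bash
sed -i 's/,55\]/,0]/g' pnp.py
python3 - <<'E'
from pnp import *
import pickle
print("w4 round held");tilt([(131,250),(490,252),(480,498),(140,498)],4,(210,220),pickle.load(open("w4.pkl","rb")))
print("w5");tilt([(160,407),(378,407),(375,562),(160,562)],2.5,(180,120),pickle.load(open("w5.pkl","rb")))
print("w10");tilt([(184,340),(379,340),(372,452),(190,452)],2.2,(160,120),pickle.load(open("w10.pkl","rb")))
E
```

```text
w4 round held
x [ 0.992 -0.038  0.117] z [-0.117  0.001  0.993] origin [566.9  27.2 137.1] err [0.17979744]
x [ 0.388 -0.019  0.921] z [-0.921  0.032  0.388] origin [565.3  27.3 137.2] err [3.3106671]
w5
x [ 0.989 -0.048  0.139] z [-0.138  0.021  0.99 ] origin [569.8  24.8  77.2] err [0.39549111]
x [ 0.41  -0.026  0.912] z [-0.912  0.019  0.411] origin [568.5  24.8  76.9] err [2.56174824]
w10
x [ 0.987 -0.041 -0.153] z [ 0.153 -0.004  0.988] origin [583.9 103.3  65. ] err [0.36325337]
x [ 0.232 -0.015  0.973] z [-0.972  0.032  0.232] origin [581.9 103.3  65.5] err [3.78235682]
```

Call:
{"op": "step_arm", "data": {"deltas": [0.03,0,0.002,0,0,0.03,0,0.002,0,0,0.03,0,0.001,-0.0005,0,0.03,0,0,0,0,0.03,0,0,0,0], "force": 20}}

```text
t: 14.9
tcp_pos: [590.6, 102.4, 52.3]
eef_rot: [-2.258, -2.169, 0.018]
contact_force: [-8.4, 0.1, 1.9]
finger_gap: 0.415
```

Call:
{"op": "step_arm", "data": {"deltas": [0.03,0,0.001,-0.003,0,0.03,0,0.001,-0.004,0,0.03,0,0.001,-0.005,0,0.03,0,0,-0.005,0,0.03,0,0,-0.005,0], "force": 35}}

```text
t: 15.52
tcp_pos: [601.3, 101.8, 77.5]
eef_rot: [2.266, 2.175, 0.001]
contact_force: [-0.2, 0.7, -1.3]
finger_gap: 0.414
```

Call:
{"op": "step_arm", "data": {"deltas": [0.03,0,0,-0.02,0,0.03,0,0,-0.03,0,0.03,0,0,-0.03,0,0.03,0,0,-0.02,0,0.03,0,0,-0.01,0], "force": 50}}

```text
t: 16.15
tcp_pos: [601.9, 101.7, 189.2]
eef_rot: [2.265, 2.174, 0.005]
contact_force: [0.8, -0.2, -1.2]
finger_gap: 0.416
```

Run:
```python
from h import *
import pickle
s,M=st(); print(s["contact_force"],s["wrist_torque"],s["tcp_pos"],s["finger_gap"],s["t"]); print(M.round(3))
r=cam("wrist"); cv2.imwrite("pics/w11.png",cv2.resize(r["pixels"][120:400,160:420],None,fx=2.2,fy=2.2,interpolation=cv2.INTER_CUBIC)); pickle.dump(r,open("w11.pkl","wb"))
```

```text
[ 0.77548677 -0.196715   -1.22599023] [-0.00118287  0.00818099  0.01174255] [601.91552382 101.7455691  189.22978334] 0.4156395229212879 16.15
[[ 0.041  0.999  0.004]
 [ 0.999 -0.041  0.001]
 [ 0.001  0.004 -1.   ]]
```

View pics/w11.png

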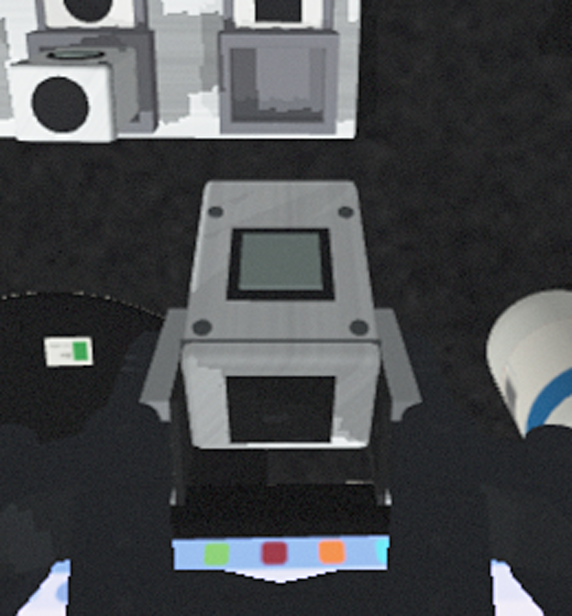

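The cube is out and visibly tilted: front face from (204,181) to (380,342), top below that. I'll run a 6-point PnP and compare it with the upright round cube as a baseline.

```bash
cat >> pnp.py <<'E'
def tilt6(pts,f,o,r,M,tcp):
    K=r["camera_matrix"]; img=np.array([[o[0]+x/f,o[1]+y/f] for x,y in pts])
    obj=np.array([[-14,-18,55],[-14,18,55],[14,18,55],[14,-18,55],[-14,-18,0],[-14,18,0]],float)
    ok,a,t=cv2.solvePnP(obj,img,K,None,flags=cv2.SOLVEPNP_SQPNP)
    ok,a,t=cv2.solvePnP(obj,img,K,None,a,t,True)
    C=r["R"]@np.diag([1,-1,-1]); Rc=C@cv2.Rodrigues(a)[0]; p=C@t.ravel()+r["eye"]
    e=np.abs(cv2.projectPoints(obj,a,t,K,None)[0][:,0]-img).max()
    print("x",Rc[:,0].round(3),"z",Rc[:,2].round(3),"origin",p.round(1),"maxerr px",e.round(2)); T=M.T@Rc
    w=p+Rc@[-14,0,30]
    print("  in tool: tilt", np.arcsin(T[1,2]).round(3),"origin-tcp",(M.T@(p-tcp)).round(1),"window-tcp",(M.T@(w-tcp)).round(1))
    return Rc,p
E
python3 - <<'E'
from pnp import *
import pickle
s,M=st()
print("w4 round held");tilt6([(131,250),(490,252),(480,498),(140,498),(177,60),(440,60)],4,(210,220),pickle.load(open("w4.pkl","rb")),M,np.array([566.3,26.6,120.4]))
print("w11");tilt6([(182,342),(380,342),(374,447),(188,447),(203,181),(356,181)],2.2,(160,120),pickle.load(open("w11.pkl","rb")),M,s["tcp_pos"])
E
```

```text
w4 round held
x [ 0.997 -0.04   0.061] z [-0.06   0.005  0.998] origin [568.9  27.   84. ] maxerr px 0.84
  in tool: tilt -0.056 origin-tcp [ 0.5  2.5 36.4] window-tcp [  0.6 -13.2   7.3]
w11
x [ 0.973 -0.04  -0.228] z [ 0.227 -0.006  0.974] origin [584.5 102.8 150.9] maxerr px 1.45
  in tool: tilt 0.234 origin-tcp [  0.2 -17.9  38.9] window-tcp [  0.3 -24.5   6.5]
```

Call:
{"op": "step_arm", "data": {"deltas": [0.03,-0.01,-0.01,-0.02,0,0.03,-0.025,-0.01,-0.03,0,0.03,-0.035,-0.01,-0.03,0,0.03,-0.035,-0.01,-0.02,0,0.03,-0.035,-0.01,-0.01,0]}}

```text
t: 16.82
tcp_pos: [545.0, -37.3, 298.0]
eef_rot: [2.266, 2.175, 0.001]
contact_force: [-0.4, -0.5, -1.5]
finger_gap: 0.415
```

Call:
{"op": "step_arm", "data": {"deltas": [0.03,-0.035,-0.01,0,0,0.03,-0.035,-0.01,0,0,0.03,-0.035,0,0,0,0.03,-0.035,0,0,0,0.03,-0.02,0,0,0]}}

```text
t: 17.45
tcp_pos: [517.6, -197.6, 296.5]
eef_rot: [-2.27, -2.172, 0.003]
contact_force: [0.6, 0.6, -0.7]
finger_gap: 0.408
```

Call:
{"op": "step_arm", "data": {"deltas": [0.03,0,0,0,0,0.03,0,0,0,0,0.03,0,0,0,0,0.03,0,0,0,0,0.03,0,0,0,0]}}

```text
t: 18.08
tcp_pos: [518.8, -194.6, 297.4]
eef_rot: [2.265, 2.177, 0.0]
contact_force: [-0.2, 0.7, -0.1]
finger_gap: 0.411
```

Run:
```python
from h import *
import pickle
s,M=st(); print(s["tcp_pos"],s["finger_gap"],s["t"],s["joints"].round(2)); print(M.round(3))
r=cam("wrist"); cv2.imwrite("pics/w12.png",r["pixels"]); pickle.dump(r,open("w12.pkl","wb"))
```

```text
[ 518.79009562 -194.55551459  297.36642022] 0.41086203356347506 18.075 [-0.1   0.33  0.58  1.42 -0.18  1.45  2.01]
[[ 0.04   0.999  0.   ]
 [ 0.999 -0.04   0.   ]
 [ 0.     0.    -1.   ]]
```

View pics/w12.png

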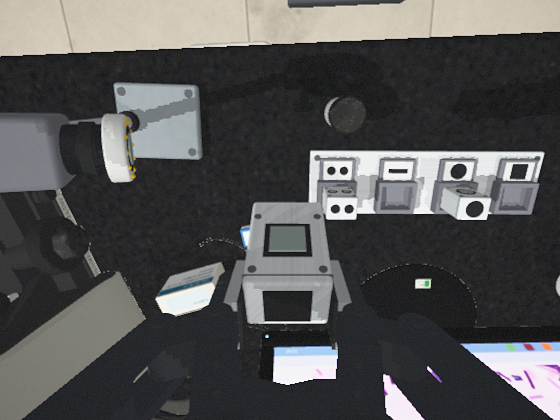

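The wrist view shows the camera head with its ring at about (120,148), the foot at (158,120), and the held cube at (290,263).

Run:
```python
import cv2
a=cv2.imread("pics/w12.png"); cv2.imwrite("pics/w12a.png",cv2.resize(a[75:205,0:220],None,fx=3.6,fy=3.6,interpolation=cv2.INTER_CUBIC))
cv2.imwrite("pics/w12b.png",cv2.resize(a[190:340,220:360],None,fx=4,fy=4,interpolation=cv2.INTER_CUBIC))
```

```text
(no output)
```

View pics/w12a.png

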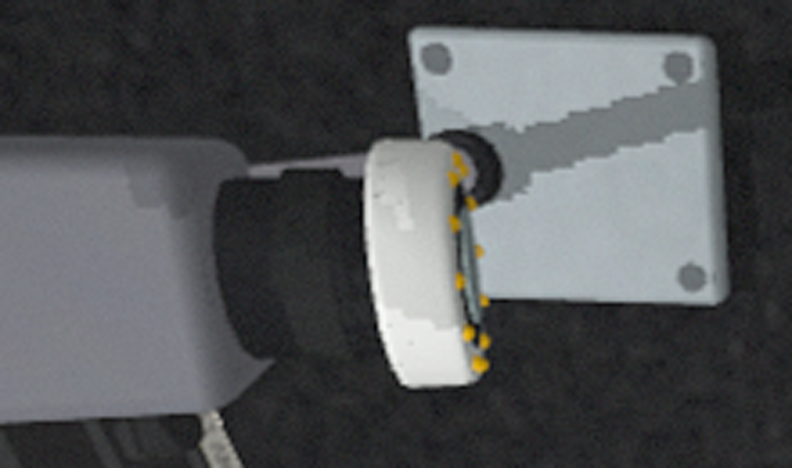

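View pics/w12b.png

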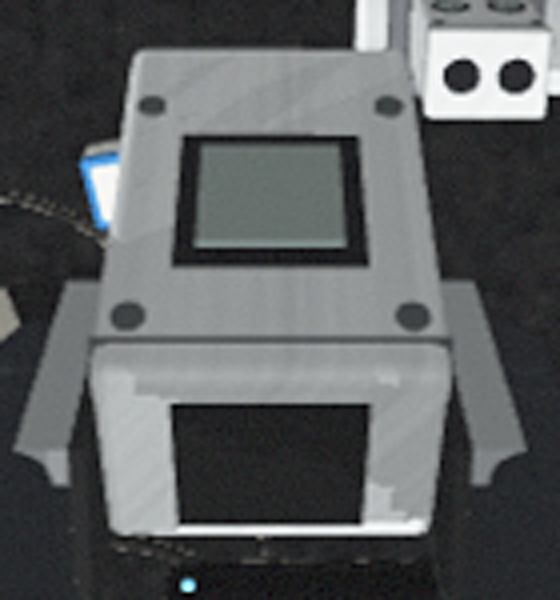

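Run:
```python
from pnp import *
import pickle
r=pickle.load(open("w12.pkl","rb")); s,M=st()
W=lambda x,y,z: onz(r,x/3.6,75+y/3.6,z)
A,B=W(458,148,220),W(480,378,220); print("ring ends",A.round(1),B.round(1),np.linalg.norm(A-B),"mid",((A+B)/2).round(1),"heading",(B-A)[:2]/np.linalg.norm(B-A))
f=[W(410,30,14),W(712,40,14),W(727,302,14)]; print("foot",[p.round(1)[:2] for p in f],np.linalg.norm(f[0]-f[1]),np.linalg.norm(f[1]-f[2])); c=(f[0]+f[2])/2; print("centre",c, "long dir",(f[1]-f[0])/np.linalg.norm(f[1]-f[0]),"short",(f[2]-f[1])/np.linalg.norm(f[2]-f[1]))
# body edges
for z in (235,250):
  print("body top edge",W(0,138,z).round(1),W(200,140,z).round(1))
tilt6([(90,342),(452,342),(432,533),(110,533),(134,50),(410,50)],4,(220,190),r,M,s["tcp_pos"])
tilt([(90,342),(452,342),(432,533),(110,533)],4,(220,190),r)
```

```text
ring ends [ 441.8 -289.2  220. ] [ 481.9 -293.2  220. ] 40.22160845864271 mid [ 461.8 -291.2  220. ] heading [ 0.99504917 -0.09938388]
foot [array([ 410.5, -395.6]), array([ 417.5, -296.5]), array([ 504.3, -302.3])] 99.3723532034759 87.01302955432378
centre [ 457.41679057 -348.98933128   14.        ] long dir [0.06990889 0.99755338 0.        ] short [ 0.99774652 -0.06709599  0.        ]
body top edge [ 437.1 -353.8  235. ] [ 438.6 -322.4  235. ]
body top edge [ 436.9 -341.   250. ] [ 438.3 -312.1  250. ]
x [ 0.971 -0.035 -0.235] z [ 0.235 -0.014  0.972] origin [ 501.8 -193.1  257.9] maxerr px 0.9
  in tool: tilt 0.238 origin-tcp [  1.  -17.   39.4] window-tcp [  0.8 -23.5   7. ]
x [ 0.979 -0.037 -0.201] z [ 0.201 -0.01   0.98 ] origin [ 516.1 -193.9  309.5] err [0.19611819]
x [ 0.156 -0.009  0.988] z [-0.987  0.037  0.156] origin [ 513.6 -193.8  310.7] err [4.64624547]
```

Call:
{"op": "step_arm", "data": {"deltas": [0.03,0,0,0,0.18,0.03,0,0,0,0.18,0.03,0,0,0,0.18,0.03,0,0,0,0.18,0.03,0,0,0,0.18]}}

```text
t: 18.75
tcp_pos: [518.7, -195.0, 297.4]
eef_rot: [-2.99, -0.965, -0.0]
contact_force: [-0.2, -0.3, -1.6]
finger_gap: 0.414
```

Call:
{"op": "step_arm", "data": {"deltas": [0.03,0,0,0,0.18,0.03,0,0,0,0.18,0.03,0,0,0,0.18,0.03,0,0,0,0.18,0.03,0,0,0,0.18]}}

```text
t: 19.38
tcp_pos: [518.7, -194.9, 297.4]
eef_rot: [-3.112, 0.431, -0.0]
contact_force: [0.2, 0.1, -0.1]
finger_gap: 0.411
```

Run:
```python
from h import *
plan((518,-195,297),3.077)
```

```text
tcp [ 518.7 -194.9  297.4] yaw -0.276 d tool m [-0.0006  0.0003  0.0004] turn about tool z -0.211 or 2.931 -3.353 j [-0.32  0.4   0.94  1.43 -0.32  1.48  0.33] t 19.375
```

Call:
{"op": "step_arm", "data": {"deltas": [0.03,0,0,0,0.18,0.03,0,0,0,0.18,0.03,0,0,0,0.18,0.03,0,0,0,0.18,0.03,0,0,0,0.18]}}

```text
t: 20.0
tcp_pos: [518.7, -194.8, 297.4]
eef_rot: [-2.614, 1.741, -0.0]
contact_force: [1.4, -0.9, -0.2]
finger_gap: 0.413
```

Run:
```python
from h import *
plan((518,-195,297),3.077)
```

```text
tcp [ 518.7 -194.8  297.4] yaw -1.175 d tool m [-0.0001  0.0008  0.0004] turn about tool z -1.111 or 2.031 -4.252 j [-0.43  0.47  1.15  1.43 -0.43  1.51 -0.47] t 20.0
```

Call:
{"op": "step_arm", "data": {"deltas": [0.03,0,0,0,0.15,0.03,0,0,0,0.15,0.03,0,0,0,0.1,0.03,0,0,0,0,0.03,0,0,0,0]}}

```text
t: 20.62
tcp_pos: [518.7, -194.9, 297.3]
eef_rot: [-2.224, 2.218, 0.0]
contact_force: [-0.2, -0.4, -0.9]
finger_gap: 0.411
```

Run:
```python
from h import *
plan((518,-195,297),3.077)
```

```text
tcp [ 518.7 -194.9  297.3] yaw -1.568 d tool m [0.0001 0.0007 0.0003] turn about tool z -1.504 or 1.638 -4.645 j [-0.46  0.5   1.22  1.43 -0.47  1.53 -0.83] t 20.625
```

Call:
{"op": "step_arm", "data": {"deltas": [0.03,0,0,0,0.1,0.03,0,0,0,0.1,0.03,0,0,0,0.04,0.03,0,0,0,0,0.03,0,0,0,0]}}

```text
t: 21.25
tcp_pos: [518.6, -195.0, 297.3]
eef_rot: [-1.942, 2.469, 0.0]
contact_force: [-0.1, -0.1, 0.1]
finger_gap: 0.412
```

Run:
```python
from h import *
plan((518,-195,297),3.077); print(st()[0]["joints"])
```

```text
tcp [ 518.6 -195.   297.3] yaw -1.809 d tool m [0.0001 0.0006 0.0003] turn about tool z 1.397 or 4.539 -1.744 j [-0.47  0.51  1.25  1.43 -0.49  1.54 -1.06] t 21.25
[-0.46721525  0.51465161  1.24590015  1.43045646 -0.48588029  1.53701088
 -1.05663567]
```

Call:
{"op": "step_arm", "data": {"deltas": [0.03,0,0,0,0.1,0.03,0,0,0,0.1,0.03,0,0,0,0.1,0.03,0,0,0,0,0.03,0,0,0,0]}}

```text
t: 21.88
tcp_pos: [518.6, -195.1, 297.3]
eef_rot: [-1.552, 2.731, 0.0]
contact_force: [0.3, 0.2, 0.3]
finger_gap: 0.41
```

Run:
```python
from h import *
plan((518,-195,297),3.077); print(st()[0]["joints"])
```

```text
tcp [ 518.6 -195.1  297.3] yaw -2.108 d tool m [0.0003 0.0006 0.0003] turn about tool z 1.098 or 4.24 -2.044 j [-0.47  0.52  1.26  1.43 -0.5   1.54 -1.35] t 21.875
[-0.47230106  0.52229868  1.26075636  1.43061629 -0.49540763  1.5411926
 -1.34779132]
```

Call:
{"op": "step_arm", "data": {"deltas": [0.03,0,0,0,0.15,0.03,0,0,0,0.15,0.03,0,0,0,0.15,0.03,0,0,0,0.1,0.03,0,0,0,0.05]}}

```text
t: 22.5
tcp_pos: [518.6, -195.1, 297.3]
eef_rot: [-0.672, 3.069, 0.0]
contact_force: [-0.6, 0.1, -0.4]
finger_gap: 0.409
```

Run:
```python
from h import *
plan((518,-195,297),3.077); print(st()[0]["joints"])
```

```text
tcp [ 518.6 -195.1  297.3] yaw -2.71 d tool m [0.0006 0.0003 0.0003] turn about tool z 0.496 or 3.637 -2.646 j [-0.48  0.53  1.28  1.43 -0.5   1.55 -1.94] t 22.5
[-0.47699702  0.52984957  1.27509364  1.4306903  -0.50486604  1.54544579
 -1.94200805]
```

Call:
{"op": "step_arm", "data": {"deltas": [0.03,0,0,0,0.13,0.03,0,0,0,0.13,0.03,0,0,0,0.13,0.03,0,0,0,0.1,0.03,0,0,0,0.006]}}

```text
t: 23.12
tcp_pos: [518.7, -195.0, 297.3]
eef_rot: [0.098, 3.14, 0.0]
contact_force: [0.2, -0.3, -0.5]
finger_gap: 0.413
```

Run:
```python
from h import *
import pickle
plan((465.4,-176,190.8),3.077); print(st()[0]["joints"]); s,M=st(); print(M.round(3))
r=cam("wrist"); cv2.imwrite("pics/w13.png",r["pixels"]); pickle.dump(r,open("w13.pkl","wb"))
```

```text
tcp [ 518.7 -195.   297.3] yaw 3.079 d tool m [0.0544 0.0157 0.1065] turn about tool z 0.002 or 3.144 -3.139 j [-0.48  0.53  1.28  1.43 -0.51  1.55 -2.43] t 23.125
[-0.47881237  0.53282437  1.2806681   1.43074539 -0.50863511  1.54711619
 -2.43250912]
[[-0.998  0.062  0.   ]
 [ 0.062  0.998  0.   ]
 [-0.     0.    -1.   ]]
```

View pics/w13.png

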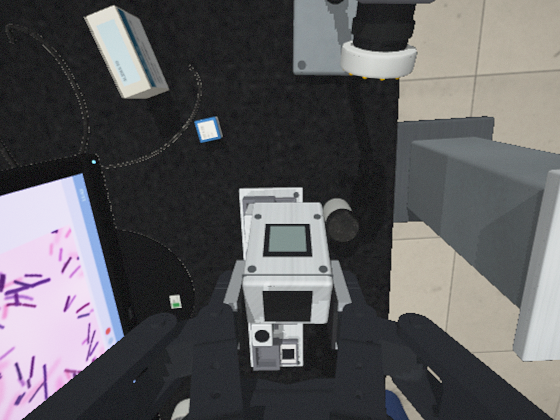

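The wrist view now shows the ring lamp at (378,60) and the window face at (288,240) in one picture, so I can measure them against each other.

Run:
```python
import cv2
a=cv2.imread("pics/w13.png"); cv2.imwrite("pics/w13a.png",cv2.resize(a[0:110,280:450],None,fx=4.5,fy=4.5,interpolation=cv2.INTER_CUBIC))
cv2.imwrite("pics/w13b.png",cv2.resize(a[190:340,220:360],None,fx=4,fy=4,interpolation=cv2.INTER_CUBIC))
```

```text
(no output)
```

View pics/w13a.png

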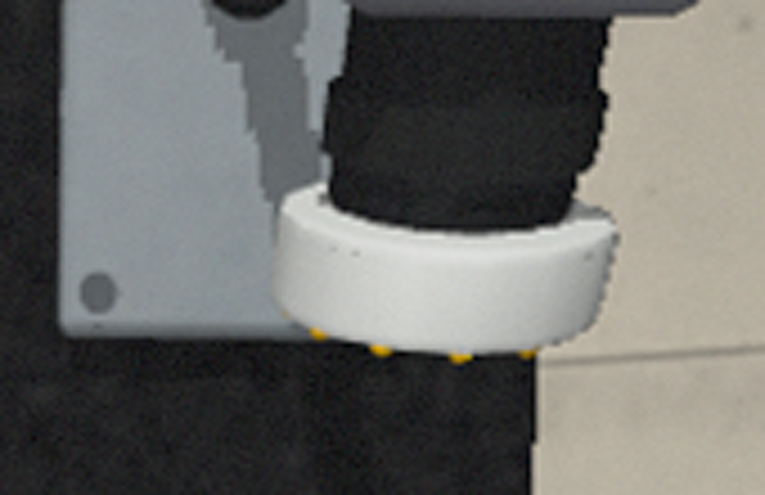

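View pics/w13b.png

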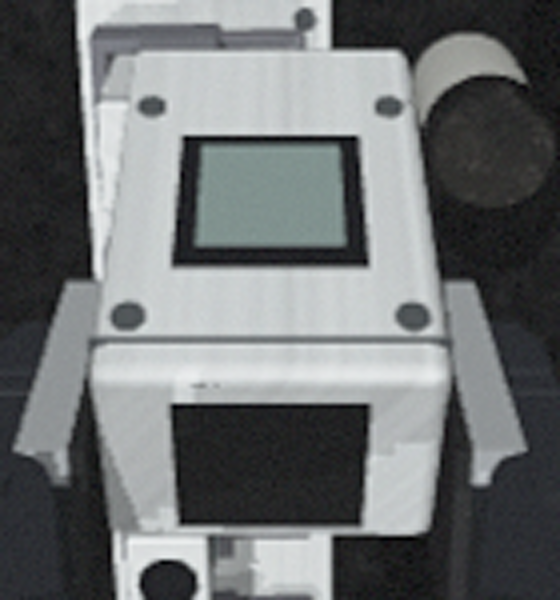

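Run:
```python
from pnp import *
import pickle
r=pickle.load(open("w13.pkl","rb")); s,M=st()
W=lambda x,y,z: onz(r,280+x/4.5,y/4.5,z)
A,B=W(275,300,220),W(605,322,220); print("ends",A.round(1),B.round(1),np.linalg.norm(A-B),"mid",((A+B)/2).round(1),(B-A)/np.linalg.norm(B-A))
print("apex",W(452,356,239.7).round(1),"-> lens y",W(452,356,239.7)[1]-7.2)
# side edges of ring (z=220): left column 275, right 612
for x,y in ((278,220),(614,228)): print("back rim ends?",W(x,y,220+4).round(1))
f=[W(62,330,14),W(62,20,14),W(310,338,14)]; print("foot",[p[:2].round(1) for p in f]); d=f[1]-f[0]; print("foot yaw",np.arctan2(-d[0],-d[1]).round(3), d/np.linalg.norm(d)); d=f[2]-f[0];print(d/np.linalg.norm(d))
Rc,p=tilt6([(90,342),(452,342),(432,533),(110,533),(134,50),(410,50)],4,(220,190),r,M,s["tcp_pos"])
```

```text
ends [ 480.9 -293.8  220. ] [ 437.9 -288.5  220. ] 43.33209081675929 mid [ 459.4 -291.1  220. ] [-0.9924977  0.1222633  0.       ]
apex [ 463.  -284.9  239.7] -> lens y -292.09783271241963
back rim ends? [ 481.1 -302.7  224. ]
back rim ends? [ 438.9 -299.2  224. ]
foot [array([ 503.8, -305.3]), array([ 500. , -375.6]), array([ 439.1, -299.4])]
foot yaw 0.055 [-0.0548997  -0.99849187  0.        ]
[-0.99582322  0.09130234  0.        ]
x [ 0.057  0.97  -0.234] z [0.019 0.234 0.972] origin [ 517.1 -211.9  258. ] maxerr px 0.9
  in tool: tilt 0.237 origin-tcp [  0.5 -16.9  39.3] window-tcp [  0.3 -23.5   6.9]
```

Call:
{"op": "step_arm", "data": {"deltas": [0.03,0.01,0.0035,0,0.007,0.03,0.012,0.0045,0,0,0.03,0.014,0.0045,0,0,0.03,0.01,0.003,0,0,0.03,0.005,0.002,0,0]}}

```text
t: 23.8
tcp_pos: [468.3, -173.8, 297.4]
eef_rot: [0.111, 3.139, 0.002]
contact_force: [-0.4, -0.1, -0.7]
finger_gap: 0.415
```

Run:
```python
from h import *
plan((469.1,-174.3,191.3),3.072); print(st()[0]["joints"])
```

```text
tcp [ 468.3 -173.8  297.4] yaw 3.071 d tool m [-0.0008 -0.0006  0.1061] turn about tool z -0.001 or 3.14 -3.143 j [-0.63  0.36  1.28  1.58 -0.35  1.46 -2.54] t 23.8
[-0.62958011  0.36286091  1.2840709   1.57692595 -0.35062269  1.46464106
 -2.53802015]
```

Call:
{"op": "step_arm", "data": {"deltas": [0.03,0,0,0.015,0,0.03,0,0,0.025,0,0.03,0,0,0.025,0,0.03,0,0,0.015,0,0.03,0,0,0.01,0]}}

```text
t: 24.42
tcp_pos: [468.8, -174.1, 206.2]
eef_rot: [-0.112, -3.139, 0.0]
contact_force: [0.1, 0.7, -0.8]
finger_gap: 0.415
```

Call:
{"op": "step_arm", "data": {"deltas": [0.03,0,0,0.01,0,0.03,0,0,0.006,0,0.03,0,0,0,0,0.03,0,0,0,0,0.03,0,0,0,0]}}

```text
t: 25.05
tcp_pos: [469.3, -174.2, 191.7]
eef_rot: [0.112, 3.139, -0.0]
contact_force: [0.1, -0.5, -0.6]
finger_gap: 0.413
```

Run:
```python
from h import *
import pickle
plan((469.1,-174.3,191.3),3.072); print(st()[0]["joints"])
for n in ("wrist","scene","side"):
    r=cam(n); cv2.imwrite(f"pics/f_{n}.png",r["pixels"]); pickle.dump(r,open(f"f_{n}.pkl","wb"))
a=cv2.imread("pics/f_scene.png")[200:320,280:440]; cv2.imwrite("pics/f1.png",cv2.resize(a,None,fx=5,fy=5,interpolation=cv2.INTER_CUBIC))
a=cv2.imread("pics/f_side.png")[200:320,240:360]; cv2.imwrite("pics/f2.png",cv2.resize(a,None,fx=5,fy=5,interpolation=cv2.INTER_CUBIC))
```

```text
tcp [ 469.3 -174.2  191.7] yaw 3.07 d tool m [ 0.0002 -0.0001  0.0004] turn about tool z -0.002 or 3.14 -3.143 j [-0.57  0.45  1.21  1.76 -0.44  1.24 -2.46] t 25.05
[-0.56958085  0.45002366  1.20887663  1.7595377  -0.44440288  1.24398916
 -2.45832247]
```

View pics/f_wrist.png

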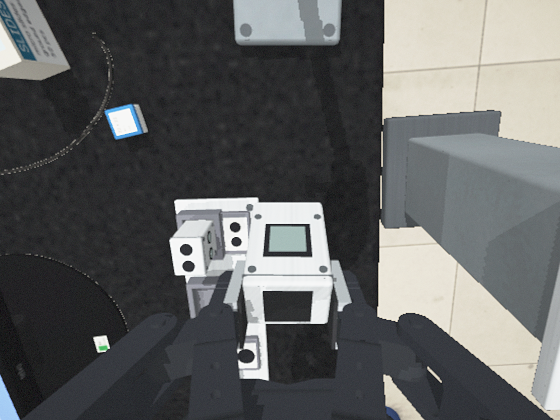

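View pics/f1.png

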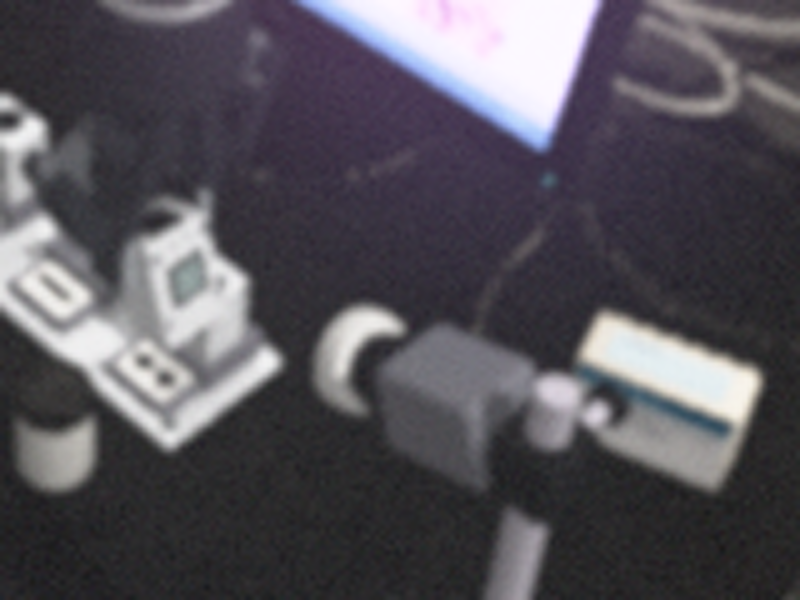

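View pics/f2.png

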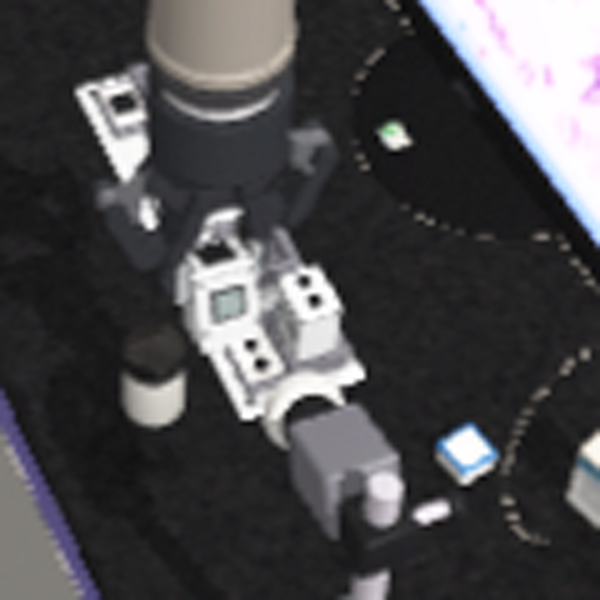

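Run:
```python
from pnp import *
import pickle
a=pickle.load(open("f_scene.pkl","rb"));b=pickle.load(open("f_side.pkl","rb"));r=pickle.load(open("f_wrist.pkl","rb")); s,M=st()
print("win tri",tri([(a,280+188/5,200+277/5),(b,240+231/5,200+303/5)]))
w=np.array([467.6,-198.3,185.8]); print("proj err win scene",proj(a,w)-[280+188/5,200+277/5],"side",proj(b,w)-[240+231/5,200+303/5])
L=np.array([461,-292,220.])
ex=-np.array([.0657,.937,-.342]); ey=np.array([.998,-.07,0])*-1; 
ez=np.cross(ex,ey); print(ez)
for c,o in ((a,(280,200)),(b,(240,200))):
    print("lens+ring pts crop px",[((proj(c,L+q)-o)*5).round() for q in (0*ey,21*ey,-21*ey,21*ez,-21*ez)])
img=r["pixels"]; cv2.imwrite("pics/f3.png",cv2.resize(img[190:340,220:360],None,fx=4,fy=4,interpolation=cv2.INTER_CUBIC))
```

```text
win tri (array([ 465.91378327, -202.72769945,  192.48411142]), [array([0.36882605, 0.72061983]), array([-0.118947  , -0.63478771])])
proj err win scene [-0.7177661   1.27375232] side [-0.34030929 -0.58130845]
[-0.02394  -0.341316 -0.939725]
lens+ring pts crop px [array([346., 358.]), array([310., 384.]), array([382., 332.]), array([355., 399.]), array([338., 316.])]
lens+ring pts crop px [array([299., 399.]), array([261., 411.]), array([336., 387.]), array([302., 431.]), array([296., 366.])]
```

View pics/f3.png

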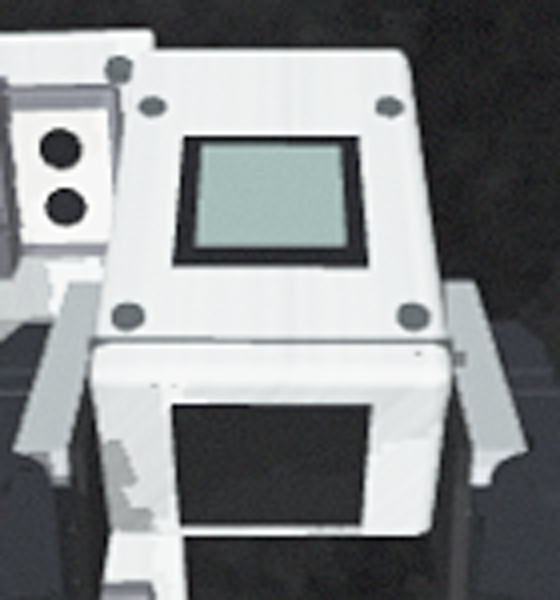

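Window reprojection is within about 1.5 px in both views. The ring seems a few pixels off, so I'll measure it more closely.

Run:
```python
from pnp import *
import pickle
a=pickle.load(open("f_scene.pkl","rb"));b=pickle.load(open("f_side.pkl","rb"))
L=np.array([461,-292,220.]);ex=-np.array([.0657,.937,-.342]); ey=-np.array([.998,-.07,0]); ez=-np.cross(ex,ey)
t=np.linspace(0,2*np.pi,60)
for n,c,o in (("scene",a,(325,250)),("side",b,(280,260))):
    w,h=(60,50); f=10
    im=cv2.resize(c["pixels"][o[1]:o[1]+h,o[0]:o[0]+w],None,fx=f,fy=f,interpolation=cv2.INTER_CUBIC)
    for LL,col in ((L,(0,0,255)),(np.array([461,-297,220]),(0,255,0))):
        pts=np.array([(proj(c,LL+21*np.cos(k)*ey+21*np.sin(k)*ez)-o+.5)*f for k in t]).astype(int)
        for p in pts: cv2.circle(im,tuple(map(int,p)),2,col,-1)
    cv2.imwrite(f"pics/r_{n}.png",im)
```

```text
(no output)
```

View pics/r_scene.png

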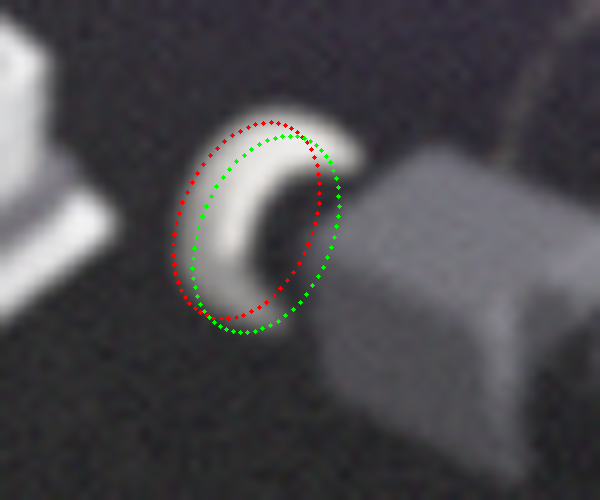

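View pics/r_side.png

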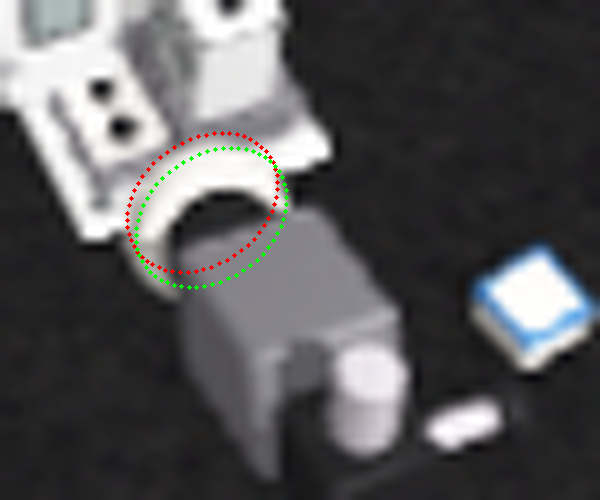

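Call:
{"op": "step_arm", "data": {"deltas": [0.03,0,0,0,0,0.03,0,0,0,0,0.03,0,0,0,0,0.03,0,0,0,0,0.03,0,0,0,0]}}

```text
t: 25.82
tcp_pos: [469.0, -174.1, 191.3]
eef_rot: [0.112, 3.14, 0.0]
contact_force: [0.2, -0.4, -0.7]
finger_gap: 0.411
```

Run:
```python
from pnp import *
r=cam("wrist"); s,M=st(); print(s["tcp_pos"],s["dq"].round(3),s["finger_gap"],s["t"])
Rc,p=tilt6([(90,342),(452,342),(432,533),(110,533),(134,50),(410,50)],4,(220,190),r,M,s["tcp_pos"])
C=np.column_stack([-np.array([.0657,.937,-.342]),-np.array([.9975,-.07,0]),[.0239,.3413,.9397]])
print("window in camera_head",(C.T@(p+Rc@[-14,0,30]-[461,-292,220])).round(1),"angles x,z",np.arccos(-Rc[:,0]@C[:,0]),np.arccos(Rc[:,2]@C[:,2]))
print(bot.finish_job())
```

```text
[ 468.9762198  -174.08473321  191.30615079] [ 0.    -0.001  0.002  0.     0.001  0.002  0.001] 0.4113435279599292 25.875
x [ 0.066  0.97  -0.234] z [0.021 0.234 0.972] origin [ 467.3 -190.9  152. ] maxerr px 0.9
  in tool: tilt 0.237 origin-tcp [  0.5 -16.9  39.3] window-tcp [  0.3 -23.5   6.9]
window in camera_head [-101.2    0.6   -1. ] angles x,z 0.11580426182286149 0.11218152043273458
the job is handed in; nothing more can be done
None
```

I put the round-window cube in the round-spot nest and let go of it. The square-window cube was held still in front of the inspection camera when I handed the job in at 25.9 s; no verdict came back.

**Getting the lean:** The arm can only turn about the vertical tool axis, so it cannot tilt the cube directly. I leaned the square cube in the grip by pushing its upper part back while its own pocket held the bottom. I then lifted it out, tightened the grip to 50 N, and turned it to face the lens.

**Last checks:**
- **Round cube:** after release its top centre measured (566, 25) mm, against a pocket centre of about (567, 25) mm. It stood level with the other cubes. I did not measure it again at the very end.
- **Square cube position:** the window measured (−101, 0.6, −1) mm in the lens frame, so about 101 mm out and within 1 mm of the axis. That position reused the cube corners picked by eye two pictures earlier. The side and scene cameras agreed with the planned position to within about 1.5 pixels (2–4 mm).
- **At rest:** joint speeds were about zero and the fingers stayed closed on the cube.

**Weaker or conflicting results:**
- **Tilt:** the raw reading is about 0.11 rad short of the camera's 20° lean, inside the 0.16 rad limit. The same method read the upright round cube 0.06 rad low, so the true error is probably about 0.06 rad.
- **Lens position:** an early rough estimate from the scene and side cameras put the lens about 6 mm farther away in y. I used the two close wrist views instead, and redrawing the ring in the scene and side pictures supported them.
- **Arm joint:** joint 3 came within about 0.02 rad of its range limit during the long turn, and was at 1.21 rad of 1.30 at the end.

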